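# Unbox the chocolate bars and lock them in the setting tray

## Robot

A 6-joint arm with a two-finger parallel gripper is mounted at the origin on the work surface. World frame = base frame: x ahead of the robot, y to its left, z up, the work surface at z = 0. Lengths are in m, angles in rad, forces in N, time in s.
With the tool pointing down it reaches from about 0.35 to 0.975 m from the base axis. Payload 17.4 kg.
Tool frame: the origin (TCP) lies between the finger pads; the fingertips stand 17 mm ahead of it and the grasp point (between the pads) lies 2 mm behind it; x points along the fingers, y is the direction in which the jaws open and shut, and the axes are right-handed (so a half turn about x gives the same grasp; the last joint's range is limited). The gripper opens to 85 mm and grips with 20 to 120 N. Pads are 22 mm wide; open, the fingers measure 114 mm over their backs; the gripper's body (76 mm by 85 mm) begins 54 mm behind the grasp point. The pads swing forward as they close: fully open they stand 13 mm farther back than shut.
Start: joints at [-0.038, 0.116, 1.442, -0, 1.584, -0.038], TCP at [0.675, -0, 0.248] pointing down, gripper open.
Joint ranges: [-2.83, 2.83], [-0.83, 2.19], [0.07, 2.5], [-1.14, 4.28], [0.01, 3], [-2.97, 2.97]. Speed limits (rad/s): [1.89, 1.89, 2.22, 3.14, 3.14, 3.14].

## Interface

Orientations are given as a unit quaternion [w, x, y, z].
In Python, from plant import manip gives the robot as it stands.
- The arm moves only by the tool jog_arm, never from a script. Its argument "commands" is one flat list of numbers, 7 for each row, row after row: the shift along the world's x, y, z scaled (see below), then the turn, a rotation vector about the world's x, y, z scaled (see below), then the opening, from 0 (shut) to 1 (fully open). A call has 1 to 20 rows; each row shifts and turns the commanded pose from where the row before left it; what a row does not reach is not made up. The controller multiplies each number of a shift by 0.02 m and each number of a turn by 4 degrees. A row lasts 1/12 s, in which the tool goes at most 41.7 mm and 7.16 degrees, less where a joint would pass 70% of its speed; a pose out of reach is approached as far as the arm can. A call with a number of a shift or a turn outside -1 to 1 is refused whole. A call with a gripper value outside its range is refused whole. The fingers move at their own pace and stop on an object; "newtons" is the grip in N (left out, the last holds). Time passes only in rows, so rows that do not move let the fingers close. It gives the time, the measured TCP pose, the force and the opening at its end, in the units of the state.
- manip.read_state(): the state, without advancing time (a new reading comes with each control period).
- manip.camera(name): name is "scene" or "side" or "wrist"; returns (picture, depth): 400x640x3 uint8, blue, green, red; 400x640 float32, m along the optical axis (not along the pixel's ray), 0 where there is no reading.
- manip.camera_params(name): a dict with "camera_matrix" (3x3 intrinsics, pixels), "dist_coeffs" ([k1, k2, p1, p2, k3] as OpenCV has them; the pictures are not rectified), "rvec" (rotation vector, rad) and "tvec" (3), from world to camera coordinates, as OpenCV has them. Camera axes: x right, y down, z forward; pixel columns grow to the right and rows downward; lengths in m; the calibration is good to about 2 mm. A picture is of the moment at which its call begins: read the wrist's pose just before it. camera_params takes no time and is no camera call; for the wrist camera it gives the pose at the moment of the call.
- manip.job_done(): hands the job in, once; it reports no verdict.
The state is a dict: "clock": time; "joint_positions": joint angles; "qvel": joint speeds; "tau": joint torques, N m; "eef_pos": TCP position; "tcp_rot": TCP orientation; "contact_force": force on the tool from outside, world axes, zero at the start; "moment": the same for the moment, N m; "finger_gap": opening from 0.0 (shut) to 1.0 (fully open).
Only numpy, scipy, OpenCV 4.12 (cv2) and the standard library are available. Lean on these libraries where they do the work, as an engineer would, in place of code of your own. Each camera call takes 0.05 s, during which the arm holds its last target.

## Task

Slide the lid of the wooden box out along its grooves towards the robot, take it off and leave it lying flat on the counter, handle up. Swing the tray's steel keeper bar out of the way, lay every chocolate bar from the box in the setting tray, no more than one to a lane, and once all are in swing the keeper bar fully shut over them until it clicks past its catch. Leave the cup, the spatula and the jar where they are.

Things in the scene. Friction and masses are not known exactly. Their poses are not given: they have to be found in the camera images.
- box: pale wooden slide-lid box fixed to the counter, outer size 104 (x) x 233 (y) x 57 mm high; origin under its centre on the counter, z up. Inside, floor 8 mm above the counter, the bars lie along the box's x in four lanes at box y = -67.5, -22.5, 22.5, 67.5 mm, each 26 mm wide between strips 5 mm high and 86 mm long (box x -44 to 42 mm).
- box_exit (a point): middle of the top edge of the box's low end wall (box x = -52 mm, 41 mm above the counter; axes as the box's). The lid leaves over it, towards -x. The lid's grooves run along x in both side walls, 41 to 51 mm above the counter, under lips 7 mm wide with tops at 57 mm. The +x end is closed.
- lid: loose wooden lid, plate 93 (x) x 215 (y) x 6 mm, with a handle: a batten along y at its centre, 12 mm thick (x), 70 mm long, rising 26 mm above the plate; about 150 g. Origin under the plate's centre, z up, axes as the box's. Closed: origin at box x -5 to -12 mm, z 41 mm, with 2 mm play sideways and 4 mm in height. Free of the grooves once its origin is beyond box x = -98.5 mm.
- bar1: chocolate bar 1, dark brown, 70 x 20 x 20 mm, 35 g; origin at its centre, x along its length; starts in its own lane of the box; may be absent
- bar2: chocolate bar 2, dark brown, 70 x 20 x 20 mm, 35 g; origin at its centre, x along its length; starts in its own lane of the box; may be absent
- bar3: chocolate bar 3, dark brown, 70 x 20 x 20 mm, 35 g; origin at its centre, x along its length; starts in its own lane of the box; may be absent
- bar4: chocolate bar 4, dark brown, 70 x 20 x 20 mm, 35 g; origin at its centre, x along its length; starts in its own lane of the box; may be absent
- tray: aluminium setting tray fixed to the counter, 104 (x) x 260 (y) mm; origin under its centre on the counter, z up. Four lanes along its x at tray y = -67.5, -22.5, 22.5, 67.5 mm, each 26 mm wide and 86 mm long (x -43 to 43), floor 8 mm above the counter, between white strips 5 mm higher. A bar lying in the middle of a lane has its centre at tray x = 0, z = 18 mm.
- keeper_hinge (a point): point on the keeper bar's upright hinge axis, at tray x = -20 mm, y = -117 mm, 33 mm above the counter; its axes are the tray's
- keeper (a joint): angle of the keeper bar, rad: 0 = shut, along the tray's +y over the lanes; grows counterclockwise from above as it opens towards -x, to 1.4. Steel bar 12 x 12 mm, 33 to 45 mm above the counter, 5 mm over laid bars. Moves lightly, stays where left. Above 0.9 the lanes are free for loading. From 0.12 to 0.06 it rides over a sprung ball resisting up to 5 N at the knob, which then holds it shut.
- keeper_knob (a point): top centre of the black upright knob near the end of the keeper bar, a cylinder 14 mm across and 34 mm tall (45 to 79 mm above the counter), 214 mm from the hinge axis; its y axis points from the hinge to the knob
- catch_post (a point): middle of the top of the catch pedestal at the tray's +y end (tray x -25, y 116 mm), 42 x 22 mm, 29 mm above the counter; it bears the sprung ball and an end stop 46 mm high on its +x side
- cup: bystander: small steel cup, 44 mm across, 55 mm high; origin under its centre
- spatula: bystander: spatula with a dark wooden handle, 240 mm long, lying on the counter
- jar: bystander: amber glass jar, 64 mm across, 65 mm high; origin under its centre
Things that resemble listed ones, but are neither listed nor needed, are in the scene too. Leave any pink look-alike of the lid alone.

How it is judged:
On the way, in this order (a step that is already met when the one before it is completed fails the run):
1. the lid is slid off the box ((x of lid in the frame of box below -0.1 m or height (world z) of lid above 0.062 m or height (world z) of lid below 0.02 m)), for 0.2 s.
2. every bar lies in a lane of the tray, the keeper bar still open (x of bar1 in the frame of tray between -0.01 and 0.01 m and z of bar1 in the frame of tray between 0.014 and 0.0205 m and angle between the x axis of each of bar1, bar2, bar3, bar4 and the x axis of tray, either way round below 0.15 rad and (y of bar1 in the frame of tray between -0.0735 and -0.0615 m or y of bar1 in the frame of tray between -0.0285 and -0.0165 m or y of bar1 in the frame of tray between 0.0165 and 0.0285 m or y of bar1 in the frame of tray between 0.0615 and 0.0735 m) and x of bar2 in the frame of tray between -0.01 and 0.01 m and z of bar2 in the frame of tray between 0.014 and 0.0205 m and (y of bar2 in the frame of tray between -0.0735 and -0.0615 m or y of bar2 in the frame of tray between -0.0285 and -0.0165 m or y of bar2 in the frame of tray between 0.0165 and 0.0285 m or y of bar2 in the frame of tray between 0.0615 and 0.0735 m) and x of bar3 in the frame of tray between -0.01 and 0.01 m and z of bar3 in the frame of tray between 0.014 and 0.0205 m and (y of bar3 in the frame of tray between -0.0735 and -0.0615 m or y of bar3 in the frame of tray between -0.0285 and -0.0165 m or y of bar3 in the frame of tray between 0.0165 and 0.0285 m or y of bar3 in the frame of tray between 0.0615 and 0.0735 m) and x of bar4 in the frame of tray between -0.01 and 0.01 m and z of bar4 in the frame of tray between 0.014 and 0.0205 m and (y of bar4 in the frame of tray between -0.0735 and -0.0615 m or y of bar4 in the frame of tray between -0.0285 and -0.0165 m or y of bar4 in the frame of tray between 0.0165 and 0.0285 m or y of bar4 in the frame of tray between 0.0615 and 0.0735 m) and value of joint keeper above 0.2 rad), for 0.2 s.
At the end, for the whole second after the job is handed in: Every bar present lies flat in a tray lane (centre within 10 mm of the lane's middle along it and 6 mm across it, within 0.15 rad of the lane's direction), the keeper bar is past its catch (joint below 0.035 rad), and the lid lies flat on the counter, handle up, at rest (x of bar1 in the frame of tray between -0.01 and 0.01 m and z of bar1 in the frame of tray between 0.014 and 0.0205 m and angle between the x axis of each of bar1, bar2, bar3, bar4 and the x axis of tray, either way round below 0.15 rad and (y of bar1 in the frame of tray between -0.0735 and -0.0615 m or y of bar1 in the frame of tray between -0.0285 and -0.0165 m or y of bar1 in the frame of tray between 0.0165 and 0.0285 m or y of bar1 in the frame of tray between 0.0615 and 0.0735 m) and x of bar2 in the frame of tray between -0.01 and 0.01 m and z of bar2 in the frame of tray between 0.014 and 0.0205 m and (y of bar2 in the frame of tray between -0.0735 and -0.0615 m or y of bar2 in the frame of tray between -0.0285 and -0.0165 m or y of bar2 in the frame of tray between 0.0165 and 0.0285 m or y of bar2 in the frame of tray between 0.0615 and 0.0735 m) and x of bar3 in the frame of tray between -0.01 and 0.01 m and z of bar3 in the frame of tray between 0.014 and 0.0205 m and (y of bar3 in the frame of tray between -0.0735 and -0.0615 m or y of bar3 in the frame of tray between -0.0285 and -0.0165 m or y of bar3 in the frame of tray between 0.0165 and 0.0285 m or y of bar3 in the frame of tray between 0.0615 and 0.0735 m) and x of bar4 in the frame of tray between -0.01 and 0.01 m and z of bar4 in the frame of tray between 0.014 and 0.0205 m and (y of bar4 in the frame of tray between -0.0735 and -0.0615 m or y of bar4 in the frame of tray between -0.0285 and -0.0165 m or y of bar4 in the frame of tray between 0.0165 and 0.0285 m or y of bar4 in the frame of tray between 0.0615 and 0.0735 m) and value of joint keeper below 0.035 rad and height (world z) of lid below 0.008 m and angle between lid's own z axis and vertical below 0.08 rad and linear speed of lid below 0.02 m/s); the robot touches nothing.
It fails at once if the cup is moved by more than 3 cm (distance of cup from where it was at the start of the episode above 0.03 m).
It fails at once if the spatula is moved by more than 3 cm (distance of spatula from where it was at the start of the episode above 0.03 m).
It fails at once if the jar is moved by more than 3 cm (distance of jar from where it was at the start of the episode above 0.03 m).
Of bar1, bar2, bar3, bar4 only 2 to 4 are there at a start; the rules pass over those that are not, and their reading is None.
At some moment in a run one of bar1, bar2, bar3, bar4, lid may be knocked a few centimetres aside while the robot is not near it.
Once in a run the grip may slacken for a moment while it holds something.
It also fails if it takes over 210 s, if anything falls off the work surface, if the arm or the gripper's body presses on something with over 40 N, if the wrist force passes 120 N, or if a joint passes its speed limit or range.

## Working session

There is one attempt and no reset: what is moved stays moved. The work goes in short steps, Python scripts to look and compute and a tool call to move; the robot and the scene stay as the last step left them, time stands still between calls to the robot, and variables do not carry over. Pictures are saved under pics/ and viewed, and the job is handed in when it is done.

Besides the shell and the picture viewer there is one more tool, called after "Emit:" as a command line: name --argument value ..., lists and objects as JSON in quotes. jog_arm: Moves the arm, as the interface text tells. Shifts and turns lie within -1 to 1; 1 stands for 0.02 m of shift or 4 degrees of turn. Its arguments: {"type":"object","properties":{"commands":{"type":"array","items":{"type":"number"}},"newtons":{"type":"number"}},"required":["commands"]}

```bash
mkdir -p pics; ls; python3 - <<'E'
from plant import manip
import cv2
print(manip.read_state())
for n in("scene","side","wrist"):
    p,d=manip.camera(n); cv2.imwrite(f"pics/{n}0.png",p)
    print(n,manip.camera_params(n))
E
```

```text
pics
{'clock': 0.0, 'joint_positions': array([-3.77964092e-02,  1.16489135e-01,  1.44229580e+00,  1.69457347e-05,
        1.58397387e+00, -3.78614815e-02]), 'qvel': array([-0.00099377, -0.00021846, -0.00018296,  0.00110101,  0.00032544,
        0.00042302]), 'tau': array([-3.01628024e-03, -7.32023120e+01, -6.32483125e+01, -3.67824050e-04,
        6.55109907e-03, -4.52531231e-05]), 'eef_pos': array([6.74826113e-01, 4.69252158e-06, 2.47541068e-01]), 'tcp_rot': array([ 0.49970981,  0.49970768,  0.50032266, -0.5002595 ]), 'contact_force': array([0.26300826, 0.00151936, 0.56457713]), 'moment': array([0.00257293, 0.01915417, 0.01186297]), 'finger_gap': 0.9971977541248694}
scene {'camera_matrix': array([[452.94260069,   0.        , 315.67012335],
       [  0.        , 452.94260069, 196.9692552 ],
       [  0.        ,   0.        ,   1.        ]]), 'dist_coeffs': array([-0.0578513,  0.       ,  0.       ,  0.       ,  0.       ]), 'rvec': array([ 0.99936864,  2.63850113, -0.77969381]), 'tvec': array([ 0.37189995, -0.23747583,  1.44118672])}
side {'camera_matrix': array([[376.32632925,   0.        , 320.09888661],
       [  0.        , 376.32632925, 198.39894408],
       [  0.        ,   0.        ,   1.        ]]), 'dist_coeffs': array([-0.0322163,  0.       ,  0.       ,  0.       ,  0.       ]), 'rvec': array([ 2.12773918, -0.48970516,  0.25474331]), 'tvec': array([-0.44171388,  0.21251752,  0.96203089])}
wrist {'camera_matrix': array([[313.14974511,   0.        , 319.54541315],
       [  0.        , 313.14974511, 198.95907796],
       [  0.        ,   0.        ,   1.        ]]), 'dist_coeffs': array([-0.01100495,  0.        ,  0.        ,  0.        ,  0.        ]), 'rvec': array([-2.88126716e+00, -5.69227127e-04,  4.36440030e-04]), 'tvec': array([-0.67542935, -0.03335002,  0.37699957])}
```

View pics/scene0.png

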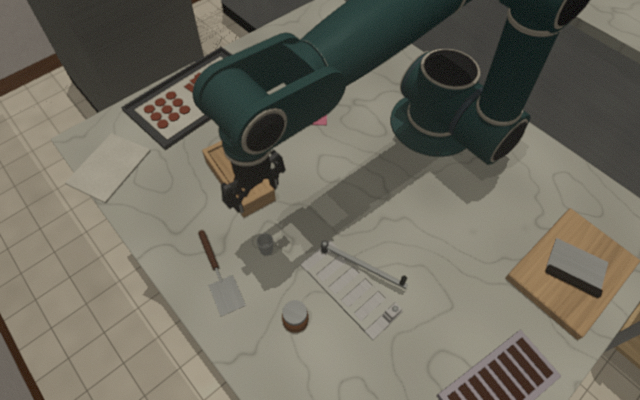

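View pics/side0.png

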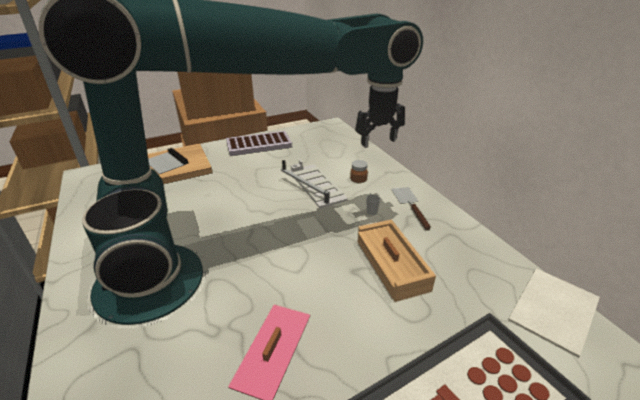

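View pics/wrist0.png

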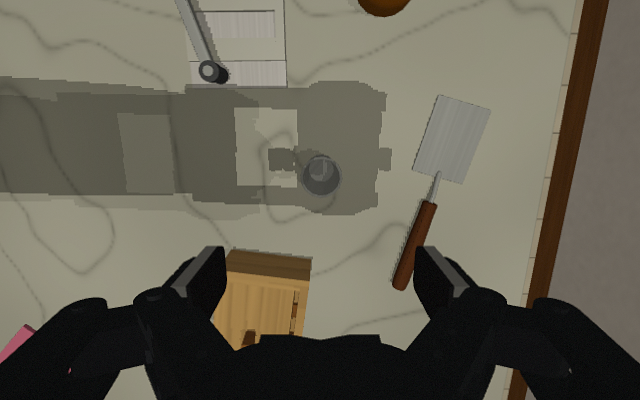

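```bash
cat > h.py <<'E'
from plant import manip
import cv2, numpy as np
from scipy.spatial.transform import Rotation as Rn
def cam(n):
    c=manip.camera_params(n); R=cv2.Rodrigues(c['rvec'])[0]; return c,R,c['tvec'].ravel()
def snap(n,f,crop=None,k=1):
    c=cam(n); p,d=manip.camera(n)
    np.savez('pics/'+f+'.npz',p=p,d=d,K=c[0]['camera_matrix'],D=c[0]['dist_coeffs'],rvec=c[0]['rvec'],tvec=c[0]['tvec'])
    q=p
    if crop: q=p[crop[1]:crop[3],crop[0]:crop[2]]
    q=cv2.resize(q,None,fx=k,fy=k,interpolation=cv2.INTER_CUBIC)
    cv2.imwrite('pics/'+f+'.png',q)
def load(f): return np.load('pics/'+f+'.npz')
def px2w(L,uv,z):
    uv=np.array(uv,float).reshape(-1,1,2); n=cv2.undistortPoints(uv,L['K'],L['D']).reshape(-1,2)
    R=cv2.Rodrigues(L['rvec'])[0]; C=-R.T@L['tvec'].ravel()
    d=np.c_[n,np.ones(len(n))]@R
    s=(np.asarray(z)-C[2])/d[:,2]
    return C+d*s[:,None]
def px2d(L,uv):
    out=[]
    for u,v in uv:
        n=cv2.undistortPoints(np.array([[[u,v]]],float),L['K'],L['D']).ravel()
        z=np.median(L['d'][int(v)-1:int(v)+2,int(u)-1:int(u)+2]); R=cv2.Rodrigues(L['rvec'])[0]
        out.append(R.T@(np.r_[n,1]*z-L['tvec'].ravel()))
    return np.array(out)
def w2px(L,P): return cv2.projectPoints(np.array(P,float).reshape(-1,3),L['rvec'],L['tvec'],L['K'],L['D'])[0].reshape(-1,2)
def st():
    s=manip.read_state(); print('t',round(s['clock'],2),'tcp',s['eef_pos'].round(4),'rot',Rn.from_quat(np.roll(s['tcp_rot'],-1)).as_matrix().round(3).tolist(),'F',s['contact_force'].round(1),'gap',round(s['finger_gap'],3),'q',s['joint_positions'].round(2))
E
python3 - <<'E'
from h import *
st()
c,R,t=cam('wrist'); print(-R.T@t, R)
snap('side','s1',(340,200,460,310),6)
E
```

```text
t 0.15 tcp [ 0.6749 -0.      0.2477] rot [[-0.001, 1.0, 0.0], [0.0, 0.0, -1.0], [-1.0, -0.001, -0.0]] F [-0.2 -0.1  0.5] gap 0.999 q [-0.04  0.12  1.44 -0.    1.58 -0.04]
[0.67553664 0.06504755 0.37264564] [[ 9.99999878e-01  3.49477249e-04 -3.48697595e-04]
 [ 4.27455079e-04 -9.66306195e-01  2.57394939e-01]
 [-2.46994971e-04 -2.57395057e-01 -9.66306227e-01]]
```

View pics/s1.png

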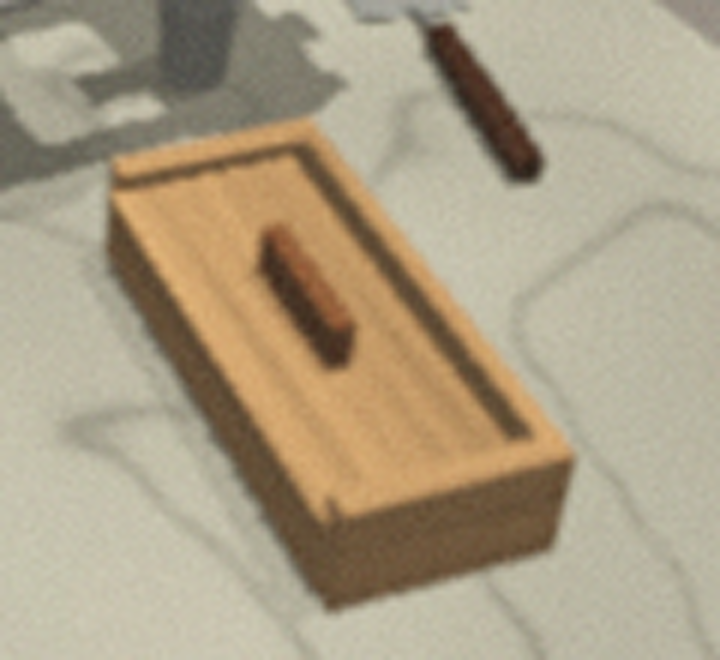

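Emit:
jog_arm --commands '[0,-1,0.6,0,0,0,1,0,-1,0.6,0,0,0,1,0,-1,0.6,0,0,0,1,0,-1,0.6,0,0,0,1,0,-1,0.6,0,0,0,1,0,-1,0.6,0,0,0,1,0,-1,0.6,0,0,0,1,0,-1,0.6,0,0,0,1,0,-1,0.6,0,0,0,1,0,-1,0.6,0,0,0,1,0,-1,0.6,0,0,0,1,0,-1,0.6,0,0,0,1,0,-1,0,0,0,0,1,0,-1,0,0,0,0,1,0,0,0,0,0,0,1,0,0,0,0,0,0,1,0,0,0,0,0,0,1]'

```text
clock: 1.62
eef_pos: [0.675, -0.2797, 0.392]
tcp_rot: [0.5, 0.5, 0.5, -0.5]
contact_force: [-0.2, 1.0, -0.0]
finger_gap: 1.003
```

```bash
python3 - <<'E'
from h import *
st(); snap('wrist','w1'); snap('scene','sc1',(220,190,460,370),3)
E
```

```text
t 1.62 tcp [ 0.675  -0.2797  0.392 ] rot [[-0.0, 1.0, -0.0], [0.0, -0.0, -1.0], [-1.0, -0.0, -0.0]] F [-0.2  1.  -0. ] gap 1.003 q [-0.43  0.24  1.07  0.    1.83 -0.43]
```

View pics/w1.png

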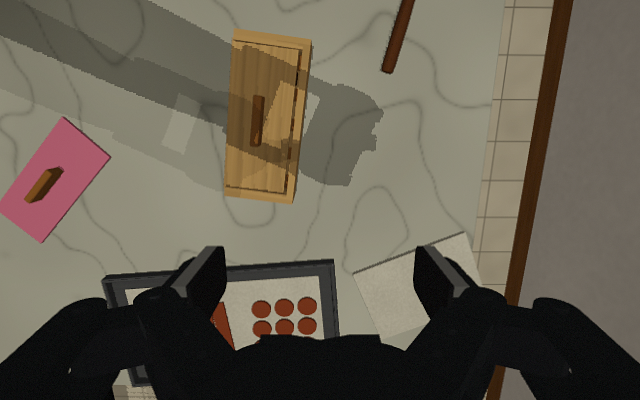

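View pics/sc1.png

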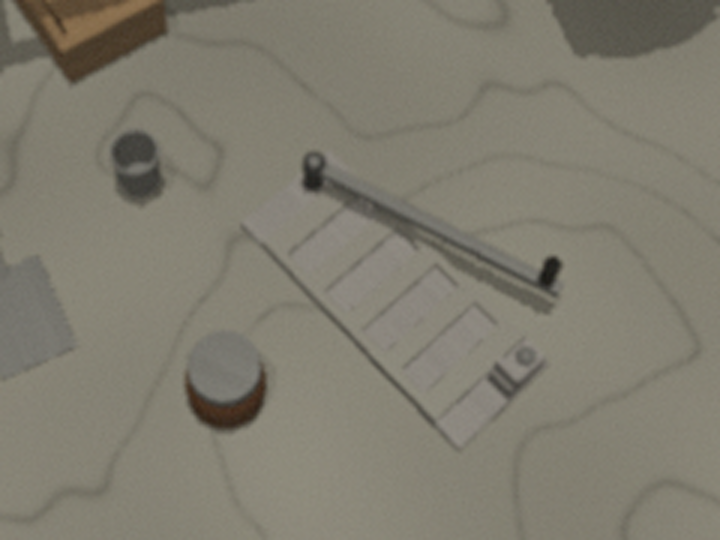

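```bash
python3 - <<'E'
from h import *
p=load('w1')['p'][15:215,205:335]
cv2.imwrite('pics/w1c.png',cv2.resize(p,None,fx=3,fy=3,interpolation=cv2.INTER_CUBIC))
E
```

```text
(no output)
```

View pics/w1c.png

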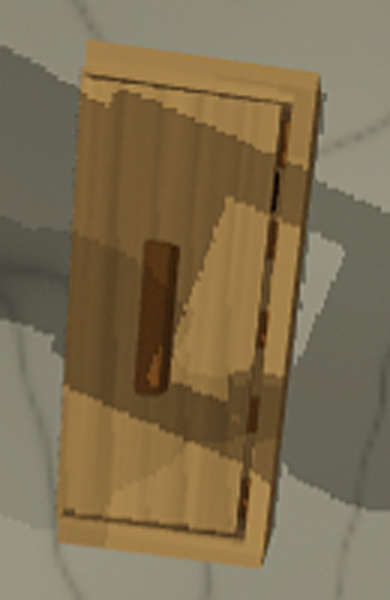

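```bash
python3 - <<'E'
from h import *
L=load('w1')
def c(l): return [(205+a/3-0.33,15+b/3-0.33) for a,b in l]
P=px2w(L,c([(87,40),(321,75),(265,567),(58,542)]),.057)
print(P.round(4)); ctr=P.mean(0); 
e=[P[1]-P[0],P[2]-P[3],P[0]-P[3],P[1]-P[2]]
print(ctr,[ (np.linalg.norm(v),np.degrees(np.arctan2(v[1],v[0]))) for v in e])
print(px2w(L,c([(145,241),(180,241),(166,395),(135,393),(157,318)]),.073).round(4))
print(px2d(L,c([(155,300),(100,300),(200,60),(180,540)])).round(4))
L=load('sc1')
def c(l): return [(220+a/3-0.33,190+b/3-0.33) for a,b in l]
# tray
print('hinge',px2w(L,c([(315,160)]),.06),'knobtop',px2w(L,c([(551,262)]),.079))
print('tray corners',px2w(L,c([(243,226),(460,448),(540,360)]),.008).round(4))
print('cup',px2w(L,c([(135,150)]),.055),'jar',px2w(L,c([(226,362)]),.065))
E
```

```text
[[ 0.5613 -0.1014  0.057 ]
 [ 0.6651 -0.1158  0.057 ]
 [ 0.6353 -0.3444  0.057 ]
 [ 0.5308 -0.3313  0.057 ]]
[ 0.59812558 -0.22322218  0.057     ] [(np.float64(0.1048028756251916), np.float64(-7.878009629684297)), (np.float64(0.1052238977247557), np.float64(-7.1476660181065155)), (np.float64(0.23194694104406774), np.float64(82.45680085077197)), (np.float64(0.23060851500673119), np.float64(82.56122747240599))]
[[ 0.5859 -0.1875  0.073 ]
 [ 0.6016 -0.1875  0.073 ]
 [ 0.5921 -0.2562  0.073 ]
 [ 0.5776 -0.2553  0.073 ]
 [ 0.5896 -0.2212  0.073 ]]
[[ 0.5891 -0.2132  0.0729]
 [ 0.5572 -0.2131  0.0464]
 [ 0.611  -0.1094  0.056 ]
 [ 0.5926 -0.3303  0.0569]]
hinge [[0.56973774 0.11323541 0.06      ]] knobtop [[0.49802659 0.30979783 0.079     ]]
tray corners [[0.6391 0.1004 0.008 ]
 [0.6356 0.3563 0.008 ]
 [0.5361 0.3495 0.008 ]]
cup [[0.67538832 0.00439247 0.055     ]] jar [[0.73900713 0.19817404 0.065     ]]
```

Emit:
jog_arm --commands '[-0.86,0.58,-1,0,0,-0.94,0.55,-0.86,0.58,-1,0,0,-0.94,0.55,-0.86,0.58,-1,0,0,0,0.55,-0.86,0.58,-1,0,0,0,0.55,-0.86,0.58,-1,0,0,0,0.55,0,0,-1,0,0,0,0.55,0,0,-1,0,0,0,0.55,0,0,-1,0,0,0,0.55,0,0,-1,0,0,0,0.55,0,0,-1,0,0,0,0.55,0,0,-1,0,0,0,0.55,0,0,-1,0,0,0,0.55,0,0,-1,0,0,0,0.55,0,0,-0.6,0,0,0,0.55,0,0,0,0,0,0,0.55,0,0,0,0,0,0,0.55,0,0,0,0,0,0,0.55]'

```text
clock: 3.13
eef_pos: [0.5895, -0.222, 0.1218]
tcp_rot: [0.467, 0.532, 0.466, -0.531]
contact_force: [-0.1, -0.1, 0.2]
finger_gap: 0.547
```

```bash
python3 - <<'E'
from h import *
st(); snap('side','s2',(330,160,470,310),4);snap('wrist','w2')
L=load('w1'); print(px2w(L,[(65,117),(110,157),(42,243),(0,213)],.006).round(3))
E
```

```text
t 3.13 tcp [ 0.5895 -0.222   0.1218] rot [[0.002, 0.991, -0.131], [-0.001, -0.131, -0.991], [-1.0, 0.002, 0.0]] F [-0.1 -0.1  0.2] gap 0.547 q [-0.4   0.08  1.69  0.    1.37 -0.27]
[[ 0.271 -0.216  0.006]
 [ 0.332 -0.28   0.006]
 [ 0.184 -0.431  0.006]
 [ 0.123 -0.376  0.006]]
```

View pics/s2.png

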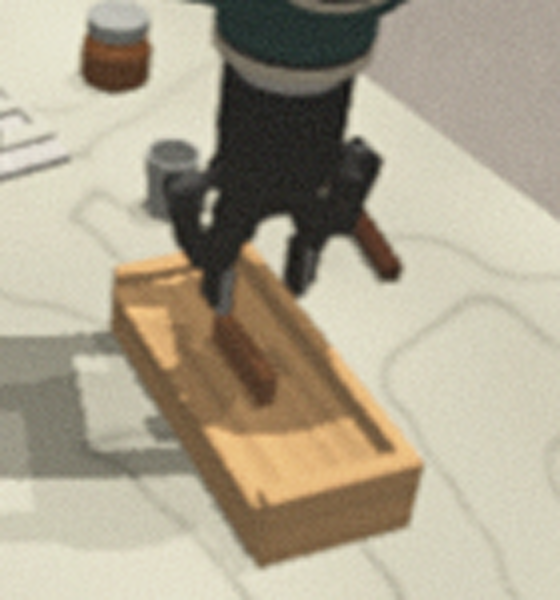

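View pics/w2.png

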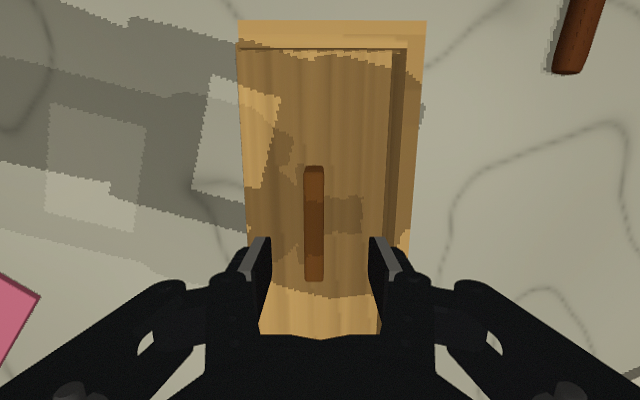

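Emit:
jog_arm --commands '[-0.12,0,-1,0,0,0,0.55,0,0,-1,0,0,0,0.55,0,0,-0.5,0,0,0,0.55,0,0,0,0,0,0,0.55,0,0,0,0,0,0,0,0,0,0,0,0,0,0,0,0,0,0,0,0,0,0,0,0,0,0,0,0,0,0,0,0,0,0,0,0,0,0,0,0,0,0]' --newtons 50

```text
clock: 4.07
eef_pos: [0.5873, -0.2223, 0.0719]
tcp_rot: [0.467, 0.532, 0.465, -0.531]
contact_force: [0.2, 0.1, 7.3]
finger_gap: 0.128
```

```bash
python3 - <<'E'
from h import *
st(); snap('side','s3',(330,160,470,310),4)
E
```

```text
t 4.07 tcp [ 0.5873 -0.2223  0.0719] rot [[0.002, 0.991, -0.131], [-0.001, -0.131, -0.991], [-1.0, 0.002, 0.001]] F [0.2 0.1 7.3] gap 0.128 q [-0.4   0.12  1.73 -0.    1.29 -0.27]
```

View pics/s3.png

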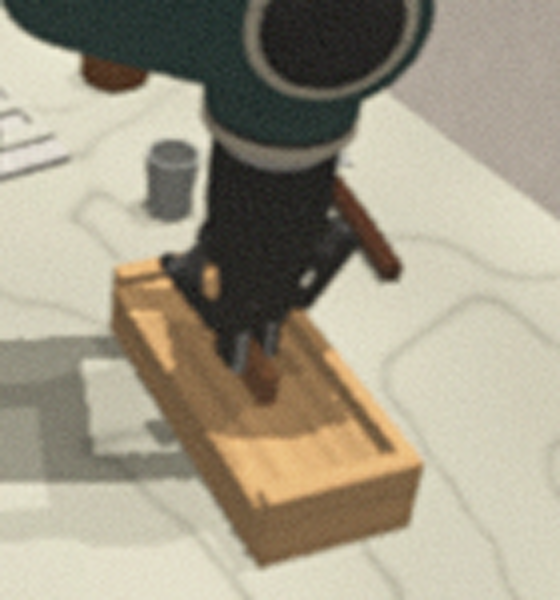

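Emit:
jog_arm --commands '[0,0,0.1,0,0,0,0,-0.4,0.053,0,0,0,0,0,-0.4,0.053,0,0,0,0,0,-0.4,0.053,0,0,0,0,0,-0.4,0.053,0,0,0,0,0]'

```text
clock: 4.53
eef_pos: [0.5534, -0.2175, 0.0721]
tcp_rot: [-0.466, -0.532, -0.466, 0.532]
contact_force: [0.3, 0.2, -1.5]
finger_gap: 0.127
```

Sliding freely with almost no force; continue.

Emit:
jog_arm --commands '[-0.4,0.053,0,0,0,0,0,-0.4,0.053,0,0,0,0,0,-0.4,0.053,0,0,0,0,0,-0.4,0.053,0,0,0,0,0,-0.4,0.053,0,0,0,0,0,-0.4,0.053,0,0,0,0,0,-0.4,0.053,0,0,0,0,0,-0.4,0.053,0,0,0,0,0,-0.4,0.053,0,0,0,0,0,-0.4,0.053,0,0,0,0,0,-0.4,0.053,0,0,0,0,0,0,0,0,0,0,0,0]'

```text
clock: 5.53
eef_pos: [0.4654, -0.2059, 0.0723]
tcp_rot: [-0.466, -0.532, -0.466, 0.532]
contact_force: [-0.8, -0.2, -2.1]
finger_gap: 0.13
```

```bash
python3 - <<'E'
from h import *
st(); snap('side','s4',(260,150,480,310),3.5)
E
```

```text
t 5.53 tcp [ 0.4654 -0.2059  0.0723] rot [[-0.0, 0.991, -0.131], [0.0, -0.131, -0.991], [-1.0, -0.0, -0.0]] F [-0.8 -0.2 -2.1] gap 0.13 q [-0.47 -0.14  1.99 -0.    1.29 -0.34]
```

View pics/s4.png

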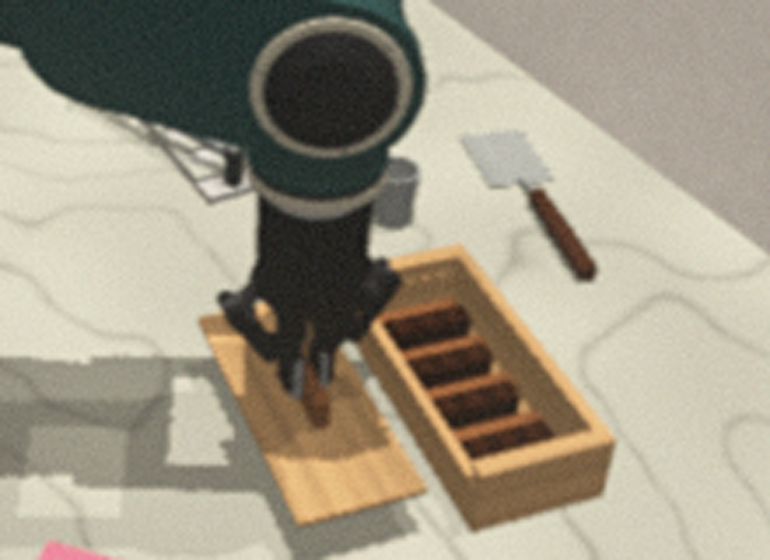

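Emit:
jog_arm --commands '[0,0,-0.5,0,0,0,0,0,0,-0.5,0,0,0,0,0,0,-0.5,0,0,0,0,0,0,-0.3,0,0,0,0,0,0,-0.15,0,0,0,0,0,0,0,0,0,0,0]'

```text
clock: 6.08
eef_pos: [0.4662, -0.2059, 0.0321]
tcp_rot: [-0.466, -0.531, -0.467, 0.532]
contact_force: [-1.1, 0.1, -1.5]
finger_gap: 0.125
```

Emit:
jog_arm --commands '[0,0,-0.1,0,0,0,0,0,0,0,0,0,0,0]'

```text
clock: 6.25
eef_pos: [0.4667, -0.2062, 0.0313]
tcp_rot: [0.466, 0.532, 0.466, -0.532]
contact_force: [-0.4, -0.2, -1.4]
finger_gap: 0.125
```

Emit:
jog_arm --commands '[0,0,-0.1,0,0,0,0,0,0,-0.05,0,0,0,0,0,0,0,0,0,0,0]'

```text
clock: 6.5
eef_pos: [0.467, -0.2063, 0.0309]
tcp_rot: [0.466, 0.532, 0.466, -0.532]
contact_force: [-15.8, 8.6, 30.9]
finger_gap: 0.124
```

Emit:
jog_arm --commands '[0,0,0.1,0,0,0,0,0,0,0,0,0,0,0.4,0,0,0,0,0,0,0.45,0,0,0,0,0,0,0.45,0,0,0,0,0,0,0.45,0,0,1,0,0,0,0.45,0,0,1,0,0,0,0.45,0,0,1,0,0,0,0.4,0,0,1,0,0,0,0.4,0,0,0,0,0,0,0.4]'

```text
clock: 7.33
eef_pos: [0.4679, -0.2068, 0.1143]
tcp_rot: [0.468, 0.532, 0.465, -0.531]
contact_force: [0.6, -0.4, 1.5]
finger_gap: 0.398
```

```bash
python3 - <<'E'
from h import *
st(); snap('side','s5',(260,150,480,310),3.5); snap('wrist','w5'); snap('scene','sc5',(220,190,460,370),3)
E
```

```text
t 7.33 tcp [ 0.4679 -0.2068  0.1143] rot [[0.004, 0.991, -0.131], [-0.002, -0.131, -0.991], [-1.0, 0.005, 0.002]] F [ 0.6 -0.4  1.5] gap 0.398 q [-0.47 -0.18  1.95 -0.    1.37 -0.33]
```

View pics/s5.png

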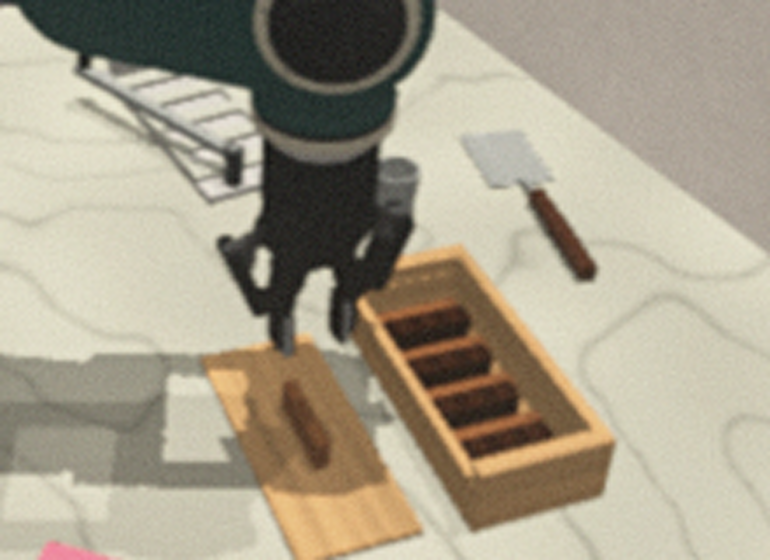

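View pics/sc5.png

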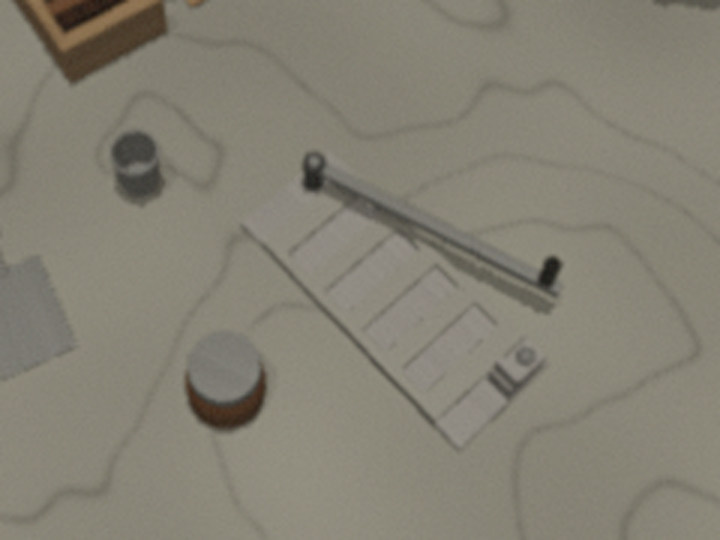

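Emit:
jog_arm --commands '[0.28,0.95,1,0,0,0.65,0.4,0.28,0.95,1,0,0,0.65,0.4,0.28,0.95,1,0,0,0.65,0.4,0.28,0.95,1,0,0,0,0.4,0.28,0.95,1,0,0,0,0.4,0.28,0.95,1,0,0,0,0.4,0.28,0.95,1,0,0,0,0.4,0.28,0.95,1,0,0,0,0.4,0.28,0.95,1,0,0,0,0.4,0.28,0.95,1,0,0,0,0.4,0.28,0.95,1,0,0,0,0.4,0.28,0.95,0,0,0,0,0.4,0.28,0.95,0,0,0,0,0.4,0.28,0.95,0,0,0,0,0.4,0.28,0.95,0,0,0,0,0.4,0.28,0.95,0,0,0,0,0.4,0.28,0.95,0,0,0,0,0.4,0.28,0.95,0,0,0,0,0.4,0,0.9,0,0,0,0,0.4,0,0,0,0,0,0,0.4]'

```text
clock: 9.15
eef_pos: [0.5675, 0.1563, 0.3283]
tcp_rot: [0.501, 0.498, 0.502, -0.499]
contact_force: [-0.0, 0.4, 1.1]
finger_gap: 0.401
```

```bash
python3 - <<'E'
from h import *
st(); snap('wrist','w6',(120,0,520,300),2)
E
```

```text
t 9.15 tcp [0.5675 0.1563 0.3283] rot [[-0.003, 1.0, 0.007], [0.0, 0.007, -1.0], [-1.0, -0.003, -0.0]] F [-0.   0.4  1.1] gap 0.401 q [ 0.23 -0.08  1.51  0.    1.71  0.22]
```

View pics/w6.png

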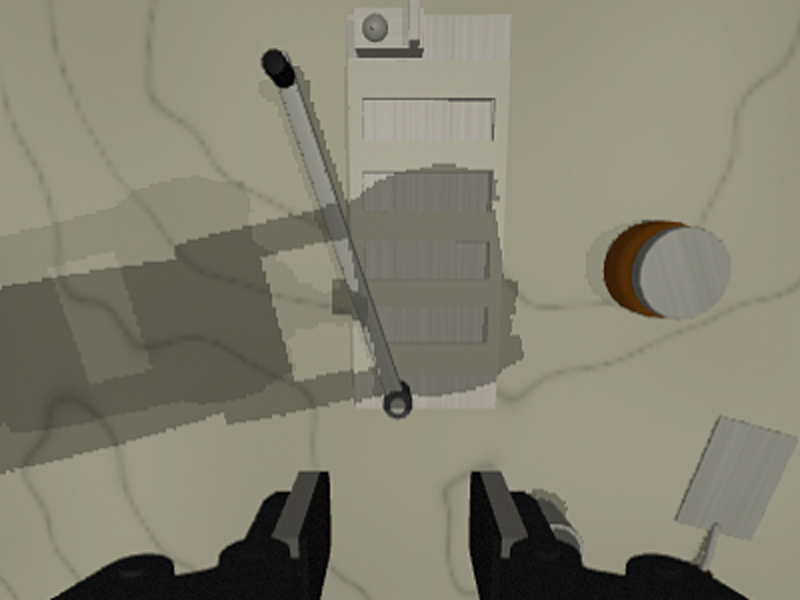

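```bash
python3 - <<'E'
from h import *
L=load('w6')
c=lambda l:[(120+a/2-.25,b/2-.25) for a,b in l]
print(px2w(L,c([(511,15),(495,407),(355,407)]),.008).round(4))
for q in ([(363,98),(495,98),(494,140),(362,138)],[(362,172),(492,171),(491,211),(362,212)],[(363,240),(489,241),(488,278),(362,279)],[(364,305),(487,305),(486,342),(364,343)]):
    P=px2w(L,c(q),.013);print(P.round(4).tolist(),P.mean(0).round(4))
print('knob',px2w(L,c([(273,60)]),.079),'hinge',px2w(L,c([(398,403)]),.055),'jar',px2w(L,c([(685,272)]),.065))
print(px2d(L,c([(273,60),(398,403),(430,120),(430,155),(430,260),(430,390),(685,272),(375,28)])).round(4))
E
```

```text
[[0.6367 0.3552 0.008 ]
 [0.6383 0.0968 0.008 ]
 [0.5349 0.096  0.008 ]]
[[0.5427, 0.3049, 0.013], [0.628, 0.3055, 0.013], [0.6285, 0.2801, 0.013], [0.5419, 0.2807, 0.013]] [0.5853 0.2928 0.013 ]
[[0.5417, 0.2596, 0.013], [0.628, 0.2608, 0.013], [0.6285, 0.2353, 0.013], [0.5415, 0.234, 0.013]] [0.5849 0.2475 0.013 ]
[[0.542, 0.2157, 0.013], [0.628, 0.2157, 0.013], [0.6284, 0.1908, 0.013], [0.5411, 0.1895, 0.013]] [0.5849 0.2029 0.013 ]
[[0.5424, 0.1716, 0.013], [0.6285, 0.1722, 0.013], [0.6289, 0.146, 0.013], [0.5422, 0.1447, 0.013]] [0.5855 0.1586 0.013 ]
knob [[0.49777944 0.31112633 0.079     ]] hinge [[0.56677964 0.11214748 0.055     ]] jar [[0.74125381 0.1990558  0.065     ]]
[[0.4977 0.3112 0.0785]
 [0.5668 0.1101 0.0477]
 [0.5865 0.2929 0.007 ]
 [0.5867 0.2706 0.0127]
 [0.5882 0.2025 0.0076]
 [0.5901 0.1091 0.0071]
 [0.7411 0.1991 0.0653]
 [0.5514 0.3394 0.0353]]
```

Emit:
jog_arm --commands '[-0.435,0.968,-1,0,0,0,0.4,-0.435,0.968,-1,0,0,0,0.4,-0.435,0.968,-1,0,0,0,0.4,-0.435,0.968,-1,0,0,0,0.4,-0.435,0.968,-1,0,0,0,0.4,-0.435,0.968,-1,0,0,0,0.4,-0.435,0.968,-1,0,0,0,0.4,-0.435,0.968,-1,0,0,0,0.4,0,0,-1,0,0,0,0.4,0,0,-1,0,0,0,0.4,0,0,0,0,0,0,0.4,0,0,0,0,0,0,0.4]'

```text
clock: 10.2
eef_pos: [0.4975, 0.3079, 0.1294]
tcp_rot: [0.501, 0.498, 0.501, -0.5]
contact_force: [-0.2, 0.2, 0.3]
finger_gap: 0.394
```

```bash
python3 - <<'E'
from h import *
st(); snap('wrist','w7',(120,0,520,300),2)
th=np.linspace(.327,1.2,13); P=np.c_[.566-.2135*np.sin(th),.109+.2135*np.cos(th)]
print((np.diff(P,axis=0)/.02).round(2).tolist())
E
```

```text
t 10.2 tcp [0.4975 0.3079 0.1294] rot [[-0.002, 1.0, 0.004], [-0.001, 0.004, -1.0], [-1.0, -0.002, 0.001]] F [-0.2  0.2  0.3] gap 0.394 q [ 0.51 -0.02  1.78 -0.    1.39  0.51]
[[-0.73, -0.28], [-0.7, -0.33], [-0.68, -0.38], [-0.65, -0.43], [-0.62, -0.47], [-0.58, -0.52], [-0.54, -0.56], [-0.5, -0.59], [-0.45, -0.63], [-0.41, -0.66], [-0.36, -0.69], [-0.31, -0.71]]
```

View pics/w7.png

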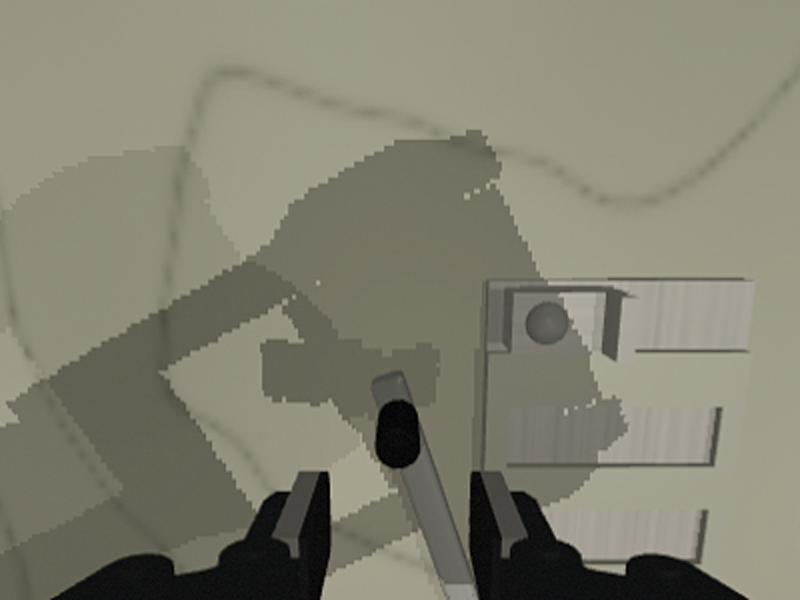

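Emit:
jog_arm --commands '[0,0.16,-1,0,0,0,0.4,0,0,-1,0,0,0,0.4,0,0,-1,0,0,0,0.4,0,0,0,0,0,0,0.3,0,0,0,0,0,0,0,0,0,0,0,0,0,0,0,0,0,0,0,0,0,0,0,0,0,0,0,0]' --newtons 20

```text
clock: 10.92
eef_pos: [0.4983, 0.3119, 0.0715]
tcp_rot: [0.501, 0.499, 0.501, -0.498]
contact_force: [2.1, -4.7, -2.6]
finger_gap: 0.152
```

Emit:
jog_arm --commands '[-0.73,-0.28,0,0,0,0.5,0,-0.7,-0.33,0,0,0,0.5,0,-0.68,-0.38,0,0,0,0.5,0,-0.65,-0.43,0,0,0,0.5,0,-0.62,-0.47,0,0,0,0.5,0,-0.58,-0.52,0,0,0,0.5,0,-0.54,-0.56,0,0,0,0.5,0,-0.5,-0.59,0,0,0,0.5,0,-0.45,-0.63,0,0,0,0.5,0,-0.41,-0.66,0,0,0,0.5,0,-0.36,-0.69,0,0,0,0.5,0,0,0,0,0,0,0,0]'

```text
clock: 11.92
eef_pos: [0.3728, 0.2004, 0.0716]
tcp_rot: [0.588, 0.394, 0.587, -0.393]
contact_force: [-8.0, 4.7, -1.5]
finger_gap: 0.152
```

Emit:
jog_arm --commands '[0,0,0,0,0,0,0.4,0,0,0,0,0,0,0.4,0,0,0,0,0,0,0.4,0,0,0,0,0,0,0.4,0,0,1,0,0,0,0.4,0,0,1,0,0,0,0.4,0,0,1,0,0,0,0.4,0.3,-0.3,1,0,0,1,0.4,0.5,-1,1,0,0,1,0.4,0.5,-1,1,0,0,1,0.4,0.5,-1,1,0,0,1,0.4,0.5,-1,1,0,0,1,0.4,0.5,-1,1,0,0,1,0.4,0.5,-1,1,0,0,1,0.4,0.5,-1,1,0,0,1,0.4,0.6,-1,0,0,0,1,0.36,0.6,-1,0,0,0,1,0.36,0.6,-1,0,0,0,1,0.36,0.6,-1,0,0,0,1,0.36,0.6,-1,0,0,0,1,0.36]'

```text
clock: 13.58
eef_pos: [0.5102, -0.0458, 0.2902]
tcp_rot: [0.701, 0.096, 0.701, -0.096]
contact_force: [1.3, -0.4, 0.1]
finger_gap: 0.36
```

Emit:
jog_arm --commands '[0.8,-1,0,0,0,1,0.36,0.8,-1,0,0,0,1,0.36,0.8,-1,0,0,0,0,0.36,0.8,-1,0,0,0,0,0.36,0.8,-1,0,0,0,0,0.36,0.8,-1,0,0,0,0,0.36,0.8,-1,0,0,0,0,0.36,0.6,-1,0,0,0,0,0.36,0,-1,0,0,0,0,0.36,0,0,0,0,0,0,0.36,0,0,0,0,0,0,0.36]'

```text
clock: 14.5
eef_pos: [0.6337, -0.2254, 0.2895]
tcp_rot: [0.705, 0.048, 0.706, -0.048]
contact_force: [0.1, 0.0, -0.3]
finger_gap: 0.356
```

```bash
python3 - <<'E'
from h import *
st(); snap('wrist','w8',(120,0,520,300),2); snap('side','s8',(220,130,480,310),3)
E
```

```text
t 14.5 tcp [ 0.6337 -0.2254  0.2895] rot [[-0.001, 0.136, 0.991], [0.0, 0.991, -0.136], [-1.0, 0.0, -0.001]] F [ 0.1  0.  -0.3] gap 0.356 q [-0.38  0.1   1.39  0.    1.65 -1.81]
```

View pics/w8.png

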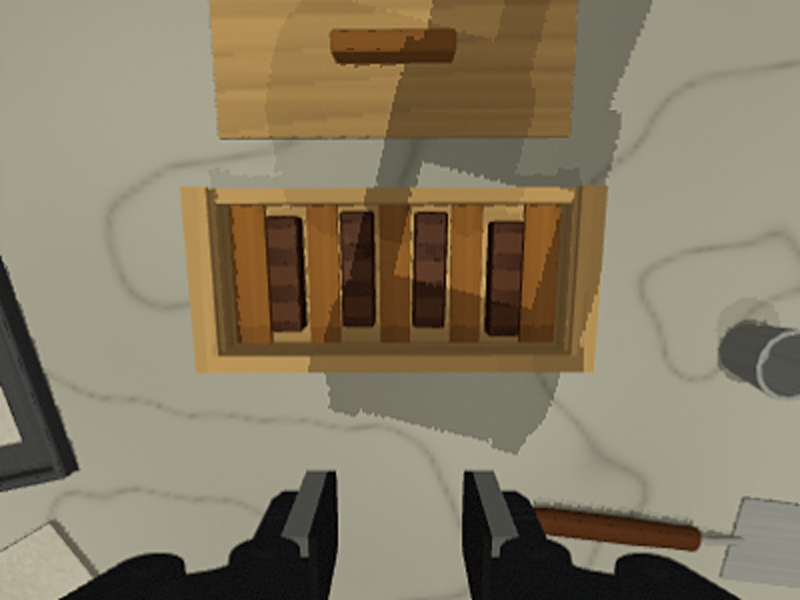

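View pics/s8.png

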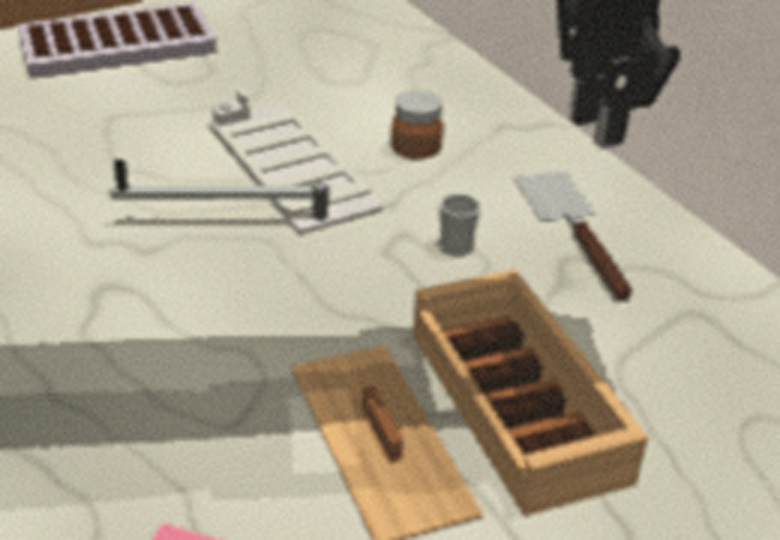

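```bash
python3 - <<'E'
from h import *
p=load('w8')['p'][95:180,240:390]
cv2.imwrite('pics/w8c.png',cv2.resize(p,None,fx=5,fy=5,interpolation=cv2.INTER_CUBIC))
E
```

```text
(no output)
```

View pics/w8c.png

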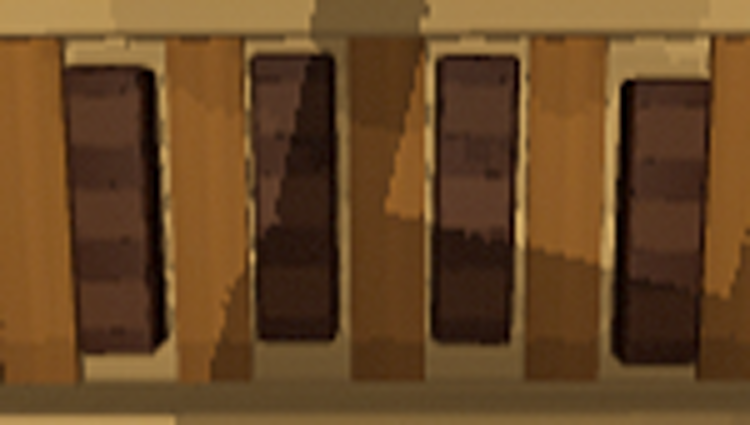

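```bash
python3 - <<'E'
from h import *
L=load('w8')
c=lambda l:[(240+a/5-.4,95+b/5-.4) for a,b in l]
yaw=np.radians(-7.5);O=np.array([.598,-.2232])
for q in ([(65,67),(146,67),(156,352),(81,352)],[(252,57),(330,57),(334,340),(258,340)],[(438,57),(518,57),(511,342),(434,342)],[(632,80),(710,80),(698,362),(620,362)]):
    P=px2w(L,c(q),.028)[:,:2]; m=P.mean(0); a=(P[2]+P[3]-P[0]-P[1])/2; d=m-O
    print(m.round(4),'len',np.linalg.norm(a).round(4),'w',np.linalg.norm(P[1]-P[0]).round(4),np.linalg.norm(P[2]-P[3]).round(4),'yaw',np.degrees(np.arctan2(a[1],a[0])).round(1),'box',(np.array([[np.cos(yaw),np.sin(yaw)],[-np.sin(yaw),np.cos(yaw)]])@d).round(4))
c2=lambda l:[(120+a/2-.25,b/2-.25) for a,b in l]
P=px2w(L,c2([(181,187),(607,186),(593,372),(198,372)]),.057);print(P.round(4),P.mean(0).round(4))
E
```

```text
[ 0.5856 -0.2889] len 0.0681 w 0.0192 0.0186 yaw -7.8 box [-0.0037 -0.0667]
[ 0.589  -0.2448] len 0.0673 w 0.0185 0.0188 yaw -7.7 box [-0.0061 -0.0226]
[ 0.5952 -0.2012] len 0.0679 w 0.019 0.0191 yaw -8.2 box [-0.0057  0.0214]
[ 0.6065 -0.1561] len 0.0676 w 0.0186 0.0194 yaw -7.8 box [-0.0003  0.0676]
[[ 0.5305 -0.3307  0.057 ]
 [ 0.5613 -0.1014  0.057 ]
 [ 0.6639 -0.1149  0.057 ]
 [ 0.6325 -0.3438  0.057 ]] [ 0.597  -0.2227  0.057 ]
```

Emit:
jog_arm --commands '[-0.34,0.87,-1,0,0,0,0.36,-0.34,0.87,-1,0,0,0,0.36,-0.34,0.87,-1,0,0,0,0.36,-0.34,0.87,-1,0,0,0,0.36,0,0,-1,0,0,0,0.36,0,0,-1,0,0,0,0.36,0,0,-1,0,0,0,0.36,0,0,-1,0,0,0,0.36,0,0,-1,0,0,0,0.36,0,0,-1,0,0,0,0.36,0,0,-0.8,0,0,0,0.36,0,0,0,0,0,0,0.36,0,0,0,0,0,0,0.36]'

```text
clock: 15.68
eef_pos: [0.606, -0.1544, 0.0743]
tcp_rot: [0.705, 0.047, 0.706, -0.047]
contact_force: [-0.4, 0.2, 0.1]
finger_gap: 0.362
```

```bash
python3 - <<'E'
from h import *
st(); snap('wrist','w9',(120,0,520,300),2); snap('side','s9',(340,160,460,310),4)
E
```

```text
t 15.68 tcp [ 0.606  -0.1544  0.0743] rot [[-0.001, 0.134, 0.991], [0.0, 0.991, -0.134], [-1.0, 0.0, -0.001]] F [-0.4  0.2  0.1] gap 0.362 q [-0.29  0.11  1.74  0.    1.3  -1.73]
```

View pics/w9.png

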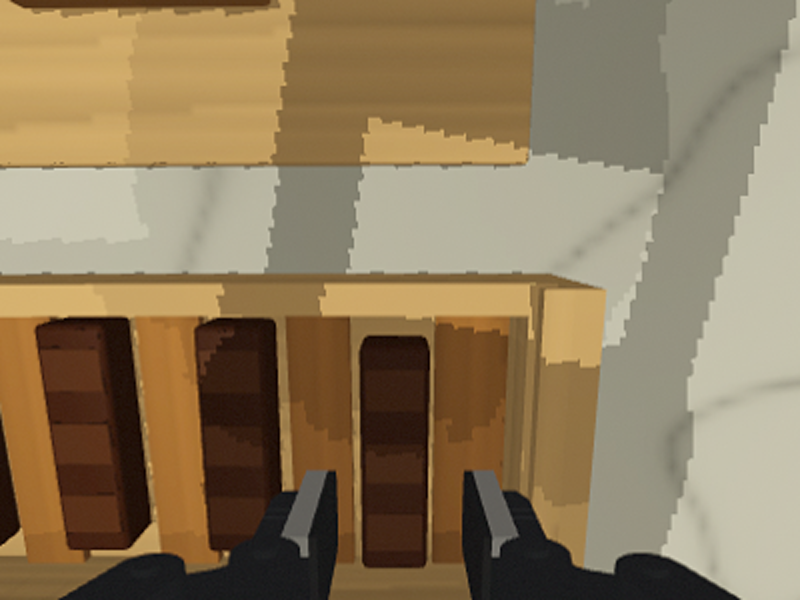

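View pics/s9.png

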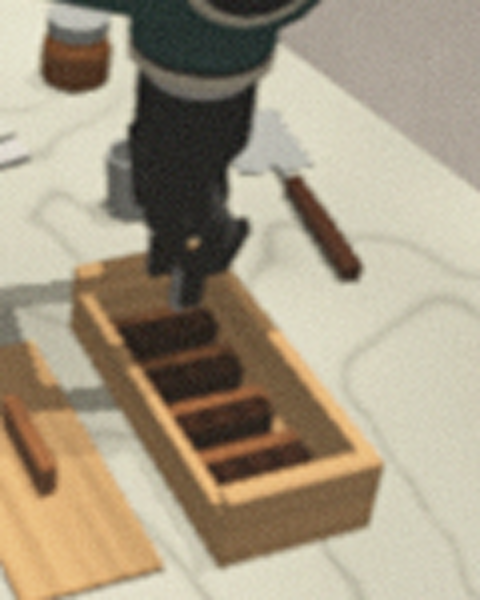

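Emit:
jog_arm --commands '[0,-0.07,-1,0,0,0,0.36,0,0,-0.7,0,0,0,0.36,0,0,-0.35,0,0,0,0.36,0,0,0,0,0,0,0.36,0,0,0,0,0,0,0.36]' --newtons 40

```text
clock: 16.2
eef_pos: [0.6063, -0.1566, 0.0335]
tcp_rot: [0.705, 0.048, 0.706, -0.048]
contact_force: [-0.2, 0.3, -0.6]
finger_gap: 0.36
```

Emit:
jog_arm --commands '[0,0,-0.1,0,0,0,0,0,0,0,0,0,0,0,0,0,0,0,0,0,0,0,0,0,0,0,0,0,0,0,0,0,0,0,0]' --newtons 40

```text
clock: 16.62
eef_pos: [0.6065, -0.1567, 0.032]
tcp_rot: [0.706, 0.048, 0.705, -0.048]
contact_force: [-0.9, 0.2, 5.2]
finger_gap: 0.217
```

```bash
python3 - <<'E'
from h import *
st(); snap('wrist','w10',(120,0,520,300),2)
E
```

```text
t 16.62 tcp [ 0.6065 -0.1567  0.032 ] rot [[0.001, 0.134, 0.991], [-0.0, 0.991, -0.134], [-1.0, -0.0, 0.001]] F [-0.9  0.2  5.2] gap 0.217 q [-0.29  0.15  1.76 -0.    1.22 -1.73]
```

View pics/w10.png

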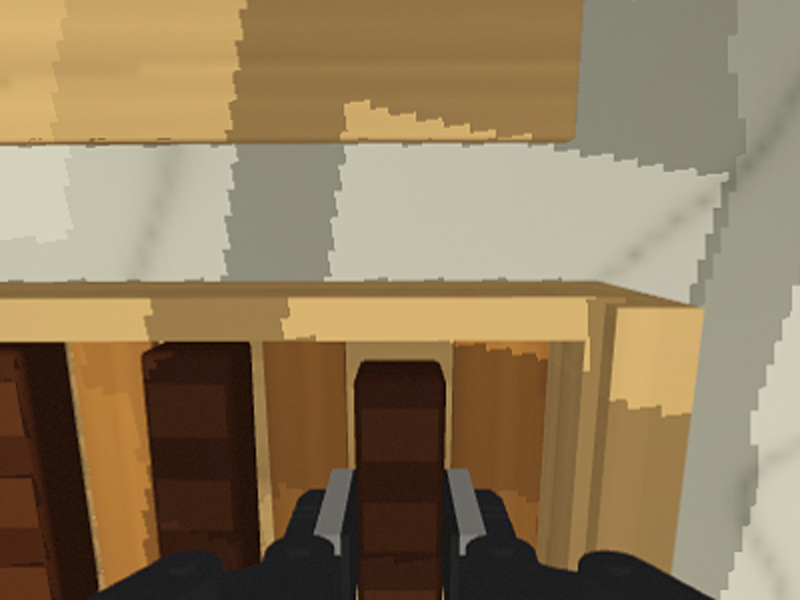

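Emit:
jog_arm --commands '[0,0,0.5,0,0,0,0,0,0,1,0,0,0,0,0,0,1,0,0,0,0,0,0,1,0,0,0,0,0,0.5,1,0,0,0,0,0,1,1,0,0,0,0,-0.1,1,0,0,0,0.7,0,-0.1,1,0,0,0,0.7,0,-0.1,1,0,0,0,0.65,0,-0.1,1,0,0,0,0,0,-0.1,1,0,0,0,0,0,-0.1,1,0,0,0,0,0,-0.1,1,0,0,0,0,0,-0.1,1,0,0,0,0,0,-0.1,1,0,0,0,0,0,-0.1,1,0,0,0,0,0,-0.1,1,0,0,0,0,0,0,1,0,0,0,0,0,0,1,0,0,0,0,0,0,1,0,0,0,0,0]'

```text
clock: 18.33
eef_pos: [0.584, 0.1544, 0.1421]
tcp_rot: [0.707, -0.003, 0.707, 0.003]
contact_force: [-0.1, -0.1, -0.9]
finger_gap: 0.222
```

Emit:
jog_arm --commands '[0,1,0,0,0,0,0,0,1,0,0,0,0,0,0,1,0,0,0,0,0,0,1,0,0,0,0,0,0,1,0,0,0,0,0,0,1,0,0,0,0,0,0,1,0,0,0,0,0,0,0,0,0,0,0,0,0,0,0,0,0,0,0]'

```text
clock: 19.08
eef_pos: [0.584, 0.294, 0.1416]
tcp_rot: [0.707, -0.004, 0.707, 0.003]
contact_force: [-0.2, 0.2, 0.2]
finger_gap: 0.222
```

```bash
python3 - <<'E'
from h import *
st(); snap('wrist','w11',(120,0,520,300),2)
E
```

```text
t 19.08 tcp [0.584  0.294  0.1416] rot [[-0.0, -0.01, 1.0], [-0.0, 1.0, 0.01], [-1.0, -0.0, -0.0]] F [-0.2  0.2  0.2] gap 0.222 q [ 0.43  0.12  1.61 -0.    1.41 -1.15]
```

View pics/w11.png

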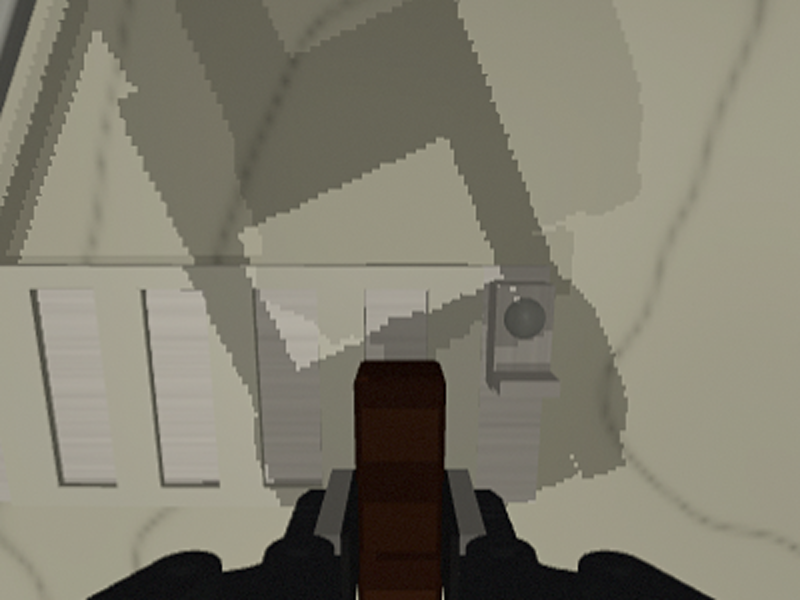

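Emit:
jog_arm --commands '[0.06,-0.05,-1,0,0,0,0,0,0,-1,0,0,0,0,0,0,-1,0,0,0,0,0,0,-1,0,0,0,0,0,0,-0.7,0,0,0,0,0,0,-0.4,0,0,0,0,0,0,-0.2,0,0,0,0,0,0,0,0,0,0,0,0,0,0,0,0,0,0]'

```text
clock: 19.88
eef_pos: [0.5858, 0.2924, 0.0362]
tcp_rot: [0.707, -0.003, 0.707, 0.003]
contact_force: [1.1, 1.1, 0.4]
finger_gap: 0.222
```

Emit:
jog_arm --commands '[0,0,-0.13,0,0,0,0,0,0,0,0,0,0,0,0,0,0,0,0,0,0.36,0,0,0,0,0,0,0.36,0,0,0,0,0,0,0.36,0,0,0.5,0,0,0,0.36,0,0,1,0,0,0,0.36,0,0,1,0,0,0,0.36,0,0,1,0,0,0,0.36,0,0,1,0,0,0,0.36,0,0,1,0,0,0,0.36,0,0,0,0,0,0,0.36]'

```text
clock: 20.88
eef_pos: [0.5867, 0.293, 0.1483]
tcp_rot: [0.709, -0.002, 0.705, 0.004]
contact_force: [0.9, 0.6, 1.9]
finger_gap: 0.359
```

```bash
python3 - <<'E'
from h import *
st(); snap('wrist','w12',(120,0,520,300),2); snap('side','s12',(220,130,480,310),3)
E
```

```text
t 20.88 tcp [0.5867 0.293  0.1483] rot [[0.006, -0.008, 1.0], [0.002, 1.0, 0.008], [-1.0, 0.002, 0.006]] F [0.9 0.6 1.9] gap 0.359 q [ 0.42  0.11  1.61 -0.    1.41 -1.15]
```

View pics/w12.png

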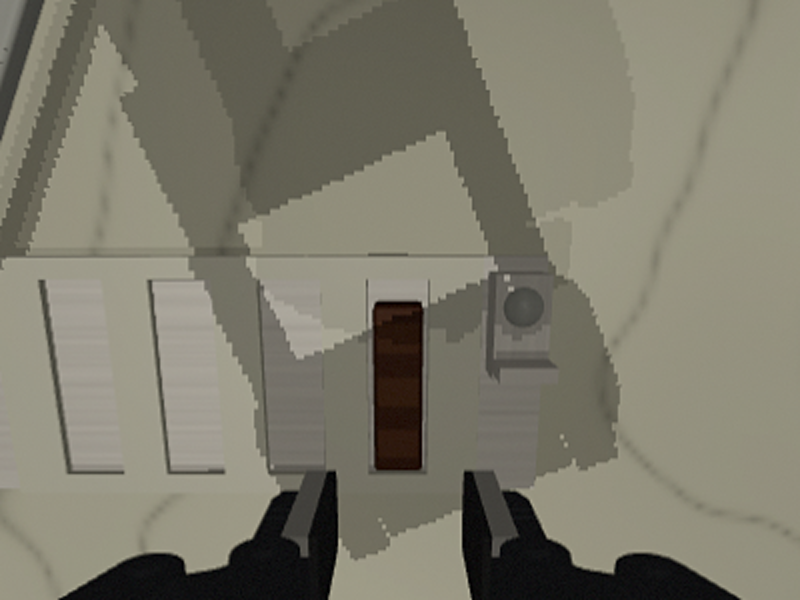

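View pics/s12.png

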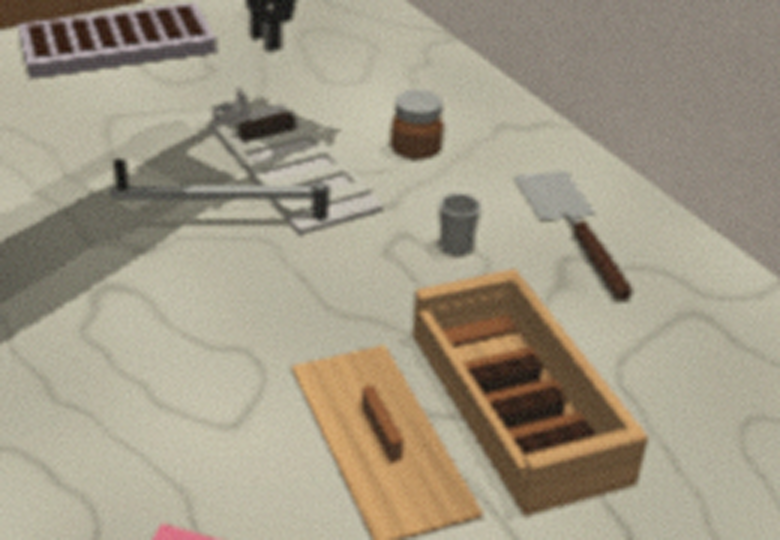

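```bash
cat >> h.py <<'E'
def barc(f,q,z=.028,off=(120,0),k=2):
    L=load(f);P=px2w(L,[(off[0]+a/k-.5+.5/k,off[1]+b/k-.5+.5/k) for a,b in q],z)[:,:2]
    m=P.mean(0);a=(P[2]+P[3]-P[0]-P[1])/2;print(f,m.round(4),'len',np.linalg.norm(a).round(4),'yaw',np.degrees(np.arctan2(a[1],a[0])).round(1))
E
python3 - <<'E'
from h import *
barc('w12',[(374,302),(422,302),(421,469),(375,469)])
barc('w12',[(41,281),(101,281),(124,472),(68,472)],.013)
barc('w12',[(149,281),(211,281),(226,472),(167,472)],.013)
E
```

```text
w12 [0.5843 0.2927] len 0.0695 yaw 0.5
w12 [0.5856 0.1585] len 0.0839 yaw 0.2
w12 [0.5853 0.2033] len 0.0838 yaw 0.2
```

Emit:
jog_arm --commands '[0,-1,0,0,0,0,0.36,0,-1,0,0,0,0,0.36,0,-1,0,0,0,0,0.36,0,-1,0,0,0,0,0.36,0,-1,0,0,0,0,0.36,0,-1,0,0,0,0,0.36,0,-1,0,0,0,0,0.36,0,-1,0,0,0,0,0.36,0,-1,0,0,0,0,0.36,0,-1,0,0,0,0,0.36,0,-1,0,0,0,0,0.36,0,-1,0,0,0,0,0.36,0,-1,0,0,0,0,0.36,0,-1,0,0,0,0,0.36,0,-1,0,0,0,0,0.36,0,-1,0,0,0,0,0.36,0,-1,0,0,0,0,0.36,0,-1,0,0,0,0,0.36,0,-1,0,0,0,0,0.36,0,-1,0,0,0,0,0.36]'

```text
clock: 22.65
eef_pos: [0.5849, -0.1085, 0.1418]
tcp_rot: [0.707, -0.003, 0.708, 0.003]
contact_force: [0.3, 0.2, -0.6]
finger_gap: 0.36
```

Emit:
jog_arm --commands '[0.1,-1,-0.5,0,0,-0.7,0.36,0.1,-1,-0.5,0,0,-0.7,0.36,0.1,-1,-0.5,0,0,-0.65,0.36,0.1,-1,-0.5,0,0,0,0.36,0,-0.7,0,0,0,0,0.36,0,0,0,0,0,0,0.36,0,0,0,0,0,0,0.36]'

```text
clock: 23.23
eef_pos: [0.5932, -0.2018, 0.1027]
tcp_rot: [0.705, 0.048, 0.706, -0.048]
contact_force: [0.6, 1.3, 0.5]
finger_gap: 0.365
```

```bash
python3 - <<'E'
from h import *
st(); snap('wrist','w13',(120,0,520,300),2)
E
```

```text
t 23.23 tcp [ 0.5932 -0.2018  0.1027] rot [[-0.001, 0.135, 0.991], [0.0, 0.991, -0.135], [-1.0, 0.0, -0.001]] F [0.6 1.3 0.5] gap 0.365 q [-0.37  0.09  1.71  0.    1.34 -1.8 ]
```

View pics/w13.png

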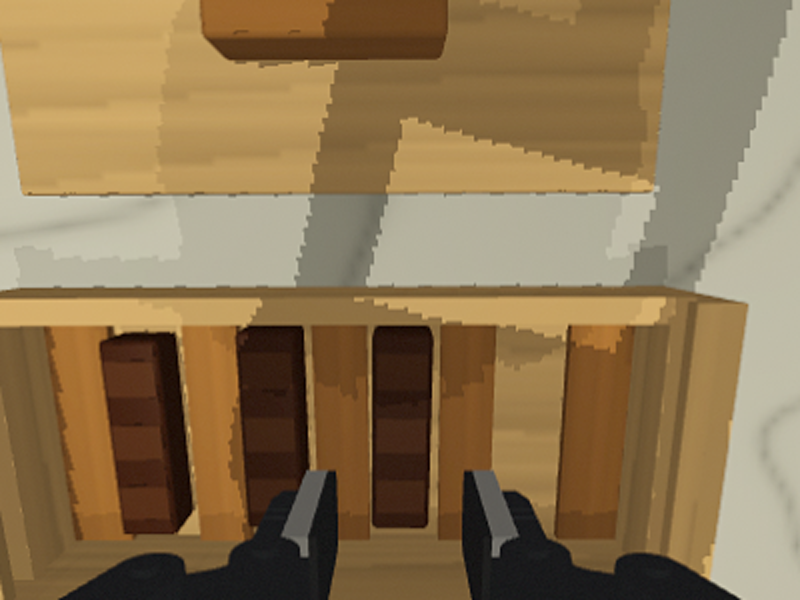

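Emit:
jog_arm --commands '[0.1,0.03,-1,0,0,0,0.36,0,0,-1,0,0,0,0.36,0,0,-0.8,0,0,0,0.36,0,0,-0.5,0,0,0,0.36,0,0,-0.2,0,0,0,0.36,0,0,0,0,0,0,0.36,0,0,0,0,0,0,0.36]'

```text
clock: 23.87
eef_pos: [0.5958, -0.2008, 0.0336]
tcp_rot: [0.706, 0.047, 0.705, -0.048]
contact_force: [0.1, 0.4, 0.6]
finger_gap: 0.357
```

Clean descent. Close, then lift and carry (to lane at y = 0.248).

Emit:
jog_arm --commands '[0,0,-0.08,0,0,0,0,0,0,0,0,0,0,0,0,0,0,0,0,0,0,0,0,0,0,0,0,0,0,0,0,0,0,0,0,0,0,0.5,0,0,0,0,0,0,1,0,0,0,0,0,0,1,0,0,0,0,0,0,1,0,0,0,0,0,0.5,1,0,0,0,0,0,1,1,0,0,0,0,-0.1,1,0,0,0,0.7,0,-0.1,1,0,0,0,0.7,0,-0.1,1,0,0,0,0.65,0,-0.1,1,0,0,0,0,0,-0.1,1,0,0,0,0,0]'

```text
clock: 25.2
eef_pos: [0.5853, -0.0702, 0.1424]
tcp_rot: [0.708, -0.003, 0.707, 0.003]
contact_force: [0.3, -0.6, -0.6]
finger_gap: 0.223
```

Emit:
jog_arm --commands '[0,1,0,0,0,0,0,0,1,0,0,0,0,0,0,1,0,0,0,0,0,0,1,0,0,0,0,0,0,1,0,0,0,0,0,0,1,0,0,0,0,0,0,1,0,0,0,0,0,0,1,0,0,0,0,0,0,1,0,0,0,0,0,0,1,0,0,0,0,0,0,1,0,0,0,0,0,0,1,0,0,0,0,0,0,1,0,0,0,0,0,0,1,0,0,0,0,0,0,1,0,0,0,0,0,0,0.9,0,0,0,0,0,0,0,0,0,0,0,0,0,0,0,0,0,0,0]'

```text
clock: 26.7
eef_pos: [0.5854, 0.2475, 0.142]
tcp_rot: [0.707, -0.003, 0.707, 0.003]
contact_force: [0.6, -0.3, -0.4]
finger_gap: 0.222
```

```bash
python3 - <<'E'
from h import *
st(); snap('wrist','w14',(120,0,520,300),2)
E
```

```text
t 26.7 tcp [0.5854 0.2475 0.142 ] rot [[0.001, -0.01, 1.0], [0.0, 1.0, 0.01], [-1.0, 0.0, 0.001]] F [ 0.6 -0.3 -0.4] gap 0.222 q [ 0.36  0.08  1.66 -0.    1.41 -1.22]
```

View pics/w14.png

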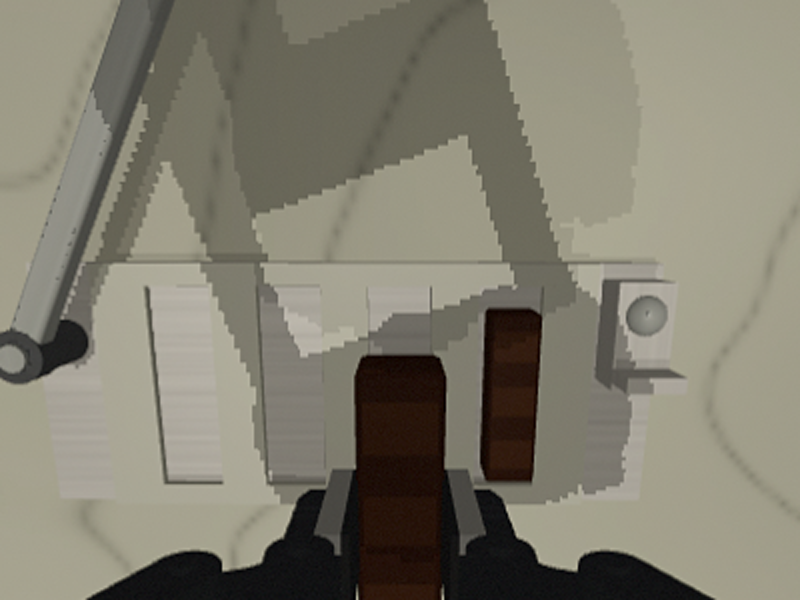

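Emit:
jog_arm --commands '[0.03,0.03,-1,0,0,0,0,0,0,-1,0,0,0,0,0,0,-1,0,0,0,0,0,0,-1,0,0,0,0,0,0,-0.7,0,0,0,0,0,0,-0.4,0,0,0,0,0,0,-0.2,0,0,0,0,0,0,-0.13,0,0,0,0,0,0,0,0,0,0,0,0,0,0,0,0,0,0]'

```text
clock: 27.58
eef_pos: [0.5865, 0.2477, 0.0335]
tcp_rot: [0.708, -0.003, 0.707, 0.003]
contact_force: [-0.4, -0.4, -1.0]
finger_gap: 0.223
```

Emit:
jog_arm --commands '[0,0,-0.06,0,0,0,0,0,0,0,0,0,0,0,0,0,0,0,0,0,0.36,0,0,0,0,0,0,0.36,0,0,0,0,0,0,0.36,0,0,0.5,0,0,0,0.36,0,0,1,0,0,0,0.36,0,0,1,0,0,0,0.36,0,0,1,0,0,0,0.36,0,0,1,0,0,0,0.36,0,0,1,0,0,0,0.36,0,0,0,0,0,0,0.36]'

```text
clock: 28.58
eef_pos: [0.5873, 0.2481, 0.1467]
tcp_rot: [0.709, -0.002, 0.705, 0.004]
contact_force: [1.3, 0.5, 0.9]
finger_gap: 0.358
```

```bash
python3 - <<'E'
from h import *
st(); snap('wrist','w15',(120,0,520,300),2)
E
```

```text
t 28.58 tcp [0.5873 0.2481 0.1467] rot [[0.005, -0.008, 1.0], [0.002, 1.0, 0.008], [-1.0, 0.002, 0.005]] F [1.3 0.5 0.9] gap 0.358 q [ 0.36  0.08  1.65  0.    1.41 -1.22]
```

View pics/w15.png

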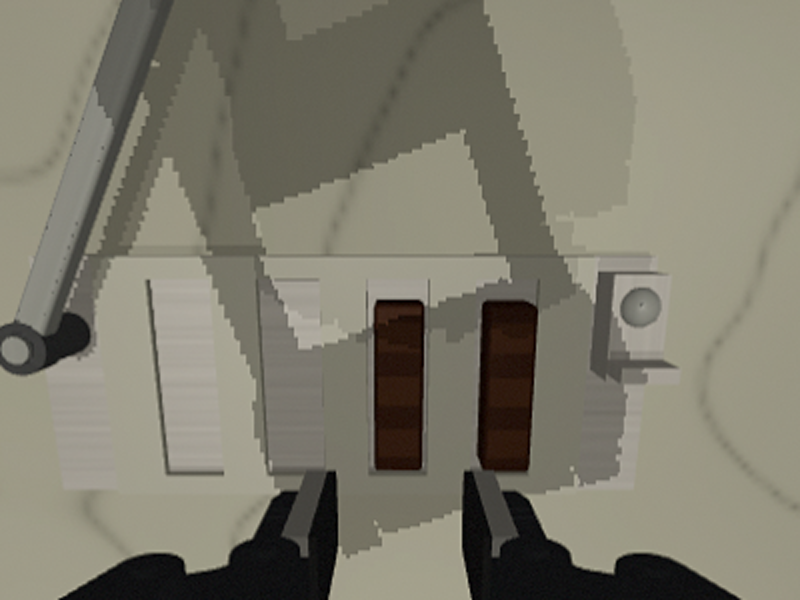

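Emit:
jog_arm --commands '[0,-1,0,0,0,0,0.36,0,-1,0,0,0,0,0.36,0,-1,0,0,0,0,0.36,0,-1,0,0,0,0,0.36,0,-1,0,0,0,0,0.36,0,-1,0,0,0,0,0.36,0,-1,0,0,0,0,0.36,0,-1,0,0,0,0,0.36,0,-1,0,0,0,0,0.36,0,-1,0,0,0,0,0.36,0,-1,0,0,0,0,0.36,0,-1,0,0,0,0,0.36,0,-1,0,0,0,0,0.36,0,-1,0,0,0,0,0.36,0,-1,0,0,0,0,0.36,0,-1,0,0,0,0,0.36,0,-1,0,0,0,0,0.36,0,-1,0,0,0,0,0.36,0,-1,0,0,0,0,0.36,0,-1,0,0,0,0,0.36]'

```text
clock: 30.3
eef_pos: [0.5856, -0.1533, 0.1407]
tcp_rot: [0.707, -0.003, 0.707, 0.003]
contact_force: [-0.1, 0.5, 0.9]
finger_gap: 0.364
```

Emit:
jog_arm --commands '[0.05,-1,-0.5,0,0,-0.7,0.36,0.05,-1,-0.5,0,0,-0.7,0.36,0.05,-1,-0.5,0,0,-0.65,0.36,0,-1,-0.5,0,0,0,0.36,0,-0.65,0,0,0,0,0.36,0,0,0,0,0,0,0.36,0,0,0,0,0,0,0.36]'

```text
clock: 30.88
eef_pos: [0.5889, -0.2456, 0.1014]
tcp_rot: [0.705, 0.048, 0.706, -0.048]
contact_force: [-0.5, -0.3, 0.1]
finger_gap: 0.358
```

```bash
python3 - <<'E'
from h import *
st(); snap('wrist','w16',(120,0,520,300),2)
E
```

```text
t 30.88 tcp [ 0.5889 -0.2456  0.1014] rot [[-0.0, 0.135, 0.991], [0.0, 0.991, -0.135], [-1.0, 0.0, -0.0]] F [-0.5 -0.3  0.1] gap 0.358 q [-0.44  0.11  1.69  0.    1.34 -1.87]
```

View pics/w16.png

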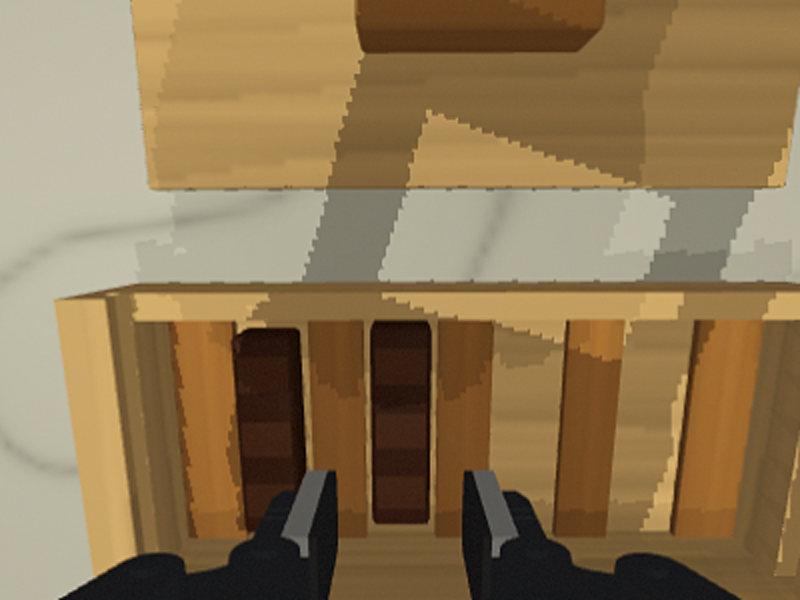

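Emit:
jog_arm --commands '[0,0.04,-1,0,0,0,0.36,0,0,-1,0,0,0,0.36,0,0,-0.8,0,0,0,0.36,0,0,-0.45,0,0,0,0.36,0,0,-0.2,0,0,0,0.36,0,0,0,0,0,0,0.36,0,0,0,0,0,0,0.36]'

```text
clock: 31.52
eef_pos: [0.5895, -0.2445, 0.0333]
tcp_rot: [0.706, 0.047, 0.705, -0.048]
contact_force: [0.1, -0.1, 0.8]
finger_gap: 0.362
```

Emit:
jog_arm --commands '[0,0,-0.07,0,0,0,0,0,0,0,0,0,0,0,0,0,0,0,0,0,0,0,0,0,0,0,0,0,0,0,0,0,0,0,0,0,0,0.5,0,0,0,0,0,0,1,0,0,0,0,0,0,1,0,0,0,0,0,0,1,0,0,0,0,0,0.5,1,0,0,0,0,0,1,1,0,0,0,0,-0.04,1,0,0,0,0.7,0,-0.04,1,0,0,0,0.7,0,-0.04,1,0,0,0,0.65,0,-0.04,1,0,0,0,0,0,-0.04,1,0,0,0,0,0]'

```text
clock: 32.85
eef_pos: [0.585, -0.1138, 0.1423]
tcp_rot: [0.708, -0.003, 0.707, 0.003]
contact_force: [0.8, 0.5, -0.6]
finger_gap: 0.221
```

Emit:
jog_arm --commands '[0,1,0,0,0,0,0,0,1,0,0,0,0,0,0,1,0,0,0,0,0,0,1,0,0,0,0,0,0,1,0,0,0,0,0,0,1,0,0,0,0,0,0,1,0,0,0,0,0,0,1,0,0,0,0,0,0,1,0,0,0,0,0,0,1,0,0,0,0,0,0,1,0,0,0,0,0,0,1,0,0,0,0,0,0,1,0,0,0,0,0,0,1,0,0,0,0,0,0,1,0,0,0,0,0,0,0.9,0,0,0,0,0,0,0,0,0,0,0,0,0,0,0,0,0,0,0]'

```text
clock: 34.35
eef_pos: [0.585, 0.2039, 0.1418]
tcp_rot: [0.707, -0.003, 0.707, 0.003]
contact_force: [0.3, -1.8, -0.5]
finger_gap: 0.224
```

```bash
python3 - <<'E'
from h import *
st(); snap('wrist','w17',(120,0,520,300),2)
E
```

```text
t 34.35 tcp [0.585  0.2039 0.1418] rot [[0.001, -0.01, 1.0], [0.0, 1.0, 0.01], [-1.0, 0.0, 0.001]] F [ 0.3 -1.8 -0.5] gap 0.224 q [ 0.29  0.04  1.69 -0.    1.4  -1.29]
```

View pics/w17.png

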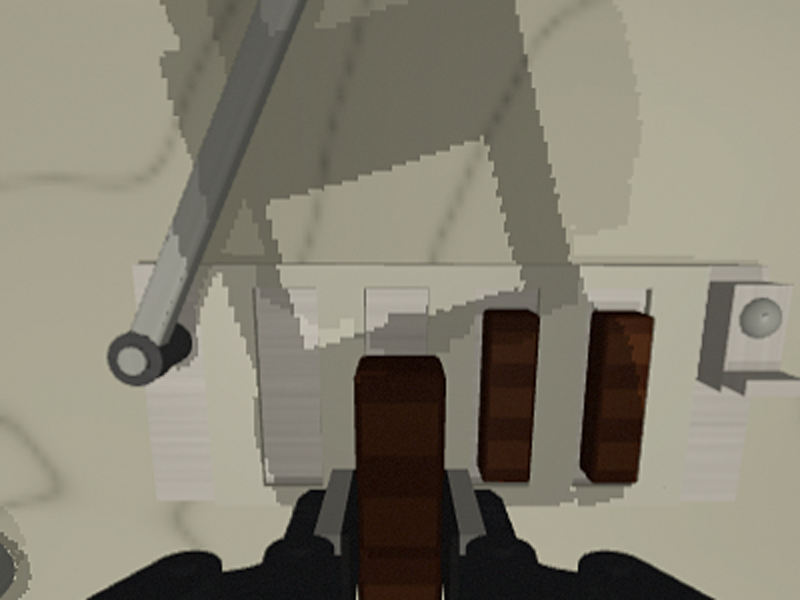

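Aligned with lane 2. Lower and release.

Emit:
jog_arm --commands '[0.03,-0.04,-1,0,0,0,0,0,0,-1,0,0,0,0,0,0,-1,0,0,0,0,0,0,-1,0,0,0,0,0,0,-0.7,0,0,0,0,0,0,-0.4,0,0,0,0,0,0,-0.2,0,0,0,0,0,0,-0.17,0,0,0,0,0,0,0,0,0,0,0,0,0,0,0,0,0,0]'

```text
clock: 35.23
eef_pos: [0.5862, 0.2026, 0.0327]
tcp_rot: [0.708, -0.003, 0.707, 0.003]
contact_force: [-0.2, -0.3, 0.5]
finger_gap: 0.22
```

Emit:
jog_arm --commands '[0,0,0,0,0,0,0.36,0,0,0,0,0,0,0.36,0,0,0,0,0,0,0.36,0,0,0.5,0,0,0,0.36,0,0,1,0,0,0,0.36,0,0,1,0,0,0,0.36,0,0,1,0,0,0,0.36,0,0,1,0,0,0,0.36,0,0,1,0,0,0,0.36,0,0,0,0,0,0,0.36]'

```text
clock: 36.07
eef_pos: [0.587, 0.203, 0.1469]
tcp_rot: [0.709, -0.002, 0.705, 0.004]
contact_force: [0.6, -0.2, 0.6]
finger_gap: 0.36
```

```bash
python3 - <<'E'
from h import *
st(); snap('wrist','w18',(120,0,520,300),2)
E
```

```text
t 36.07 tcp [0.587  0.203  0.1469] rot [[0.006, -0.008, 1.0], [0.002, 1.0, 0.008], [-1.0, 0.002, 0.006]] F [ 0.6 -0.2  0.6] gap 0.36 q [ 0.29  0.04  1.69 -0.    1.41 -1.29]
```

View pics/w18.png

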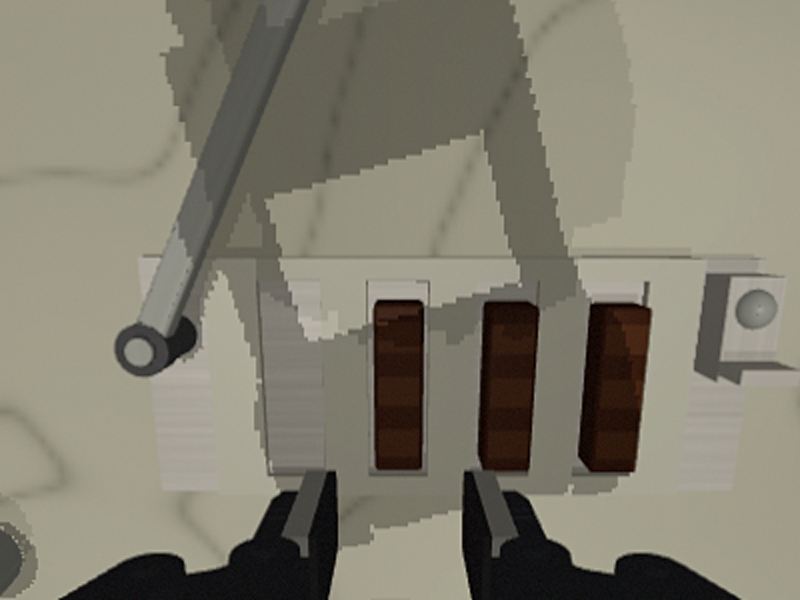

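Emit:
jog_arm --commands '[0,-1,0,0,0,0,0.36,0,-1,0,0,0,0,0.36,0,-1,0,0,0,0,0.36,0,-1,0,0,0,0,0.36,0,-1,0,0,0,0,0.36,0,-1,0,0,0,0,0.36,0,-1,0,0,0,0,0.36,0,-1,0,0,0,0,0.36,0,-1,0,0,0,0,0.36,0,-1,0,0,0,0,0.36,0,-1,0,0,0,0,0.36,0,-1,0,0,0,0,0.36,0,-1,0,0,0,0,0.36,0,-1,0,0,0,0,0.36,0,-1,0,0,0,0,0.36,0,-1,0,0,0,0,0.36,0,-1,0,0,0,0,0.36,0,-1,0,0,0,0,0.36,0,-1,0,0,0,0,0.36,0,-1,0,0,0,0,0.36]'

```text
clock: 37.78
eef_pos: [0.5852, -0.1983, 0.141]
tcp_rot: [0.707, -0.003, 0.707, 0.003]
contact_force: [0.0, -1.0, 0.9]
finger_gap: 0.359
```

Emit:
jog_arm --commands '[0,-1,-0.5,0,0,-0.7,0.36,0,-1,-0.5,0,0,-0.7,0.36,0,-1,-0.5,0,0,-0.65,0.36,0,-1,-0.5,0,0,0,0.36,0,-0.55,0,0,0,0,0.36,0,0,0,0,0,0,0.36,0,0,0,0,0,0,0.36]'

```text
clock: 38.37
eef_pos: [0.5856, -0.2884, 0.1017]
tcp_rot: [0.705, 0.048, 0.706, -0.048]
contact_force: [-0.0, 0.3, -0.4]
finger_gap: 0.36
```

```bash
python3 - <<'E'
from h import *
st(); snap('wrist','w19',(120,0,520,300),2)
E
```

```text
t 38.37 tcp [ 0.5856 -0.2884  0.1017] rot [[-0.0, 0.135, 0.991], [0.0, 0.991, -0.135], [-1.0, 0.0, -0.0]] F [-0.   0.3 -0.4] gap 0.36 q [-0.5   0.14  1.65  0.    1.35 -1.93]
```

View pics/w19.png

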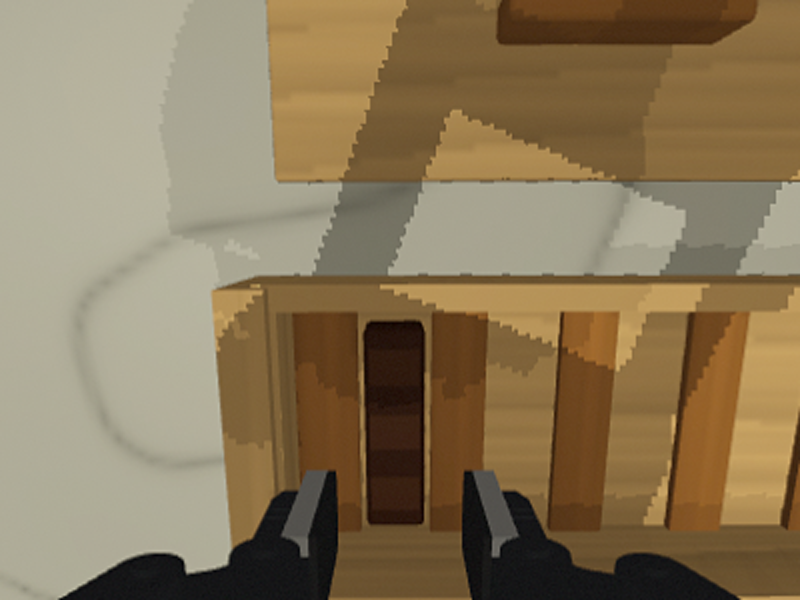

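Emit:
jog_arm --commands '[0,-0.05,-1,0,0,0,0.36,0,0,-1,0,0,0,0.36,0,0,-0.8,0,0,0,0.36,0,0,-0.45,0,0,0,0.36,0,0,-0.2,0,0,0,0.36,0,0,0,0,0,0,0.36,0,0,0,0,0,0,0.36]'

```text
clock: 39.0
eef_pos: [0.5861, -0.2893, 0.0336]
tcp_rot: [0.706, 0.047, 0.705, -0.048]
contact_force: [-0.3, 0.4, 0.4]
finger_gap: 0.357
```

Emit:
jog_arm --commands '[0,0,-0.07,0,0,0,0,0,0,0,0,0,0,0,0,0,0,0,0,0,0,0,0,0,0,0,0,0,0,0,0,0,0,0,0,0,0,0.5,0,0,0,0,0,0,1,0,0,0,0,0,0,1,0,0,0,0,0,0,1,0,0,0,0,0,0.5,1,0,0,0,0,0,1,1,0,0,0,0,0,1,0,0,0,0.7,0,0,1,0,0,0,0.7,0,0,1,0,0,0,0.65,0,0,1,0,0,0,0,0,0,1,0,0,0,0,0]'

```text
clock: 40.33
eef_pos: [0.5856, -0.1586, 0.1424]
tcp_rot: [0.708, -0.003, 0.707, 0.003]
contact_force: [-0.1, -0.2, 0.2]
finger_gap: 0.227
```

Emit:
jog_arm --commands '[0,1,0,0,0,0,0,0,1,0,0,0,0,0,0,1,0,0,0,0,0,0,1,0,0,0,0,0,0,1,0,0,0,0,0,0,1,0,0,0,0,0,0,1,0,0,0,0,0,0,1,0,0,0,0,0,0,1,0,0,0,0,0,0,1,0,0,0,0,0,0,1,0,0,0,0,0,0,1,0,0,0,0,0,0,1,0,0,0,0,0,0,1,0,0,0,0,0,0,1,0,0,0,0,0,0,0.9,0,0,0,0,0,0,0,0,0,0,0,0,0,0,0,0,0,0,0]'

```text
clock: 41.83
eef_pos: [0.5856, 0.1591, 0.142]
tcp_rot: [0.707, -0.003, 0.707, 0.003]
contact_force: [0.0, -0.1, -0.6]
finger_gap: 0.22
```

```bash
python3 - <<'E'
from h import *
st(); snap('wrist','w20',(120,0,520,300),2)
E
```

```text
t 41.83 tcp [0.5856 0.1591 0.142 ] rot [[0.001, -0.01, 1.0], [0.0, 1.0, 0.01], [-1.0, 0.0, 0.001]] F [ 0.  -0.1 -0.6] gap 0.22 q [ 0.22  0.02  1.72 -0.    1.4  -1.36]
```

View pics/w20.png

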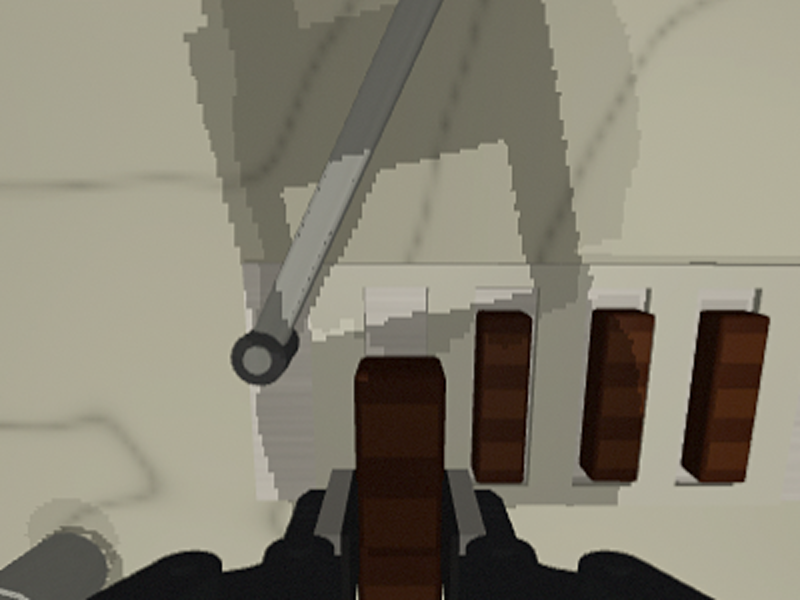

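Emit:
jog_arm --commands '[0,-0.04,-1,0,0,0,0,0,0,-1,0,0,0,0,0,0,-1,0,0,0,0,0,0,-1,0,0,0,0,0,0,-0.7,0,0,0,0,0,0,-0.4,0,0,0,0,0,0,-0.2,0,0,0,0,0,0,-0.17,0,0,0,0,0,0,0,0,0,0,0,0,0,0,0,0,0,0]'

```text
clock: 42.72
eef_pos: [0.5862, 0.1578, 0.0329]
tcp_rot: [0.708, -0.003, 0.707, 0.003]
contact_force: [0.1, -0.6, -0.3]
finger_gap: 0.226
```

Emit:
jog_arm --commands '[0,0,0,0,0,0,0.33,0,0,0,0,0,0,0.33,0,0,0,0,0,0,0.33,0,0,0.5,0,0,0,0.33,0,0,1,0,0,0,0.33,0,0,1,0,0,0,0.33,0,0,1,0,0,0,0.33,0,0,1,0,0,0,0.33,0,0,1,0,0,0,0.33,0,0,1,0,0,0,0.33,0,0,1,0,0,0,0.33,0,0,1,0,0,0,0.33,0,0,0,0,0,0,0.33]'

```text
clock: 43.8
eef_pos: [0.5866, 0.158, 0.2072]
tcp_rot: [0.709, -0.003, 0.705, 0.003]
contact_force: [0.7, -0.5, 0.7]
finger_gap: 0.33
```

```bash
python3 - <<'E'
from h import *
st(); snap('wrist','w21',(120,0,520,300),2); snap('side','s21',(160,130,480,350),2.4)
E
```

```text
t 43.8 tcp [0.5866 0.158  0.2072] rot [[0.006, -0.008, 1.0], [0.001, 1.0, 0.008], [-1.0, 0.001, 0.006]] F [ 0.7 -0.5  0.7] gap 0.33 q [ 0.22 -0.02  1.65 -0.    1.51 -1.36]
```

View pics/w21.png

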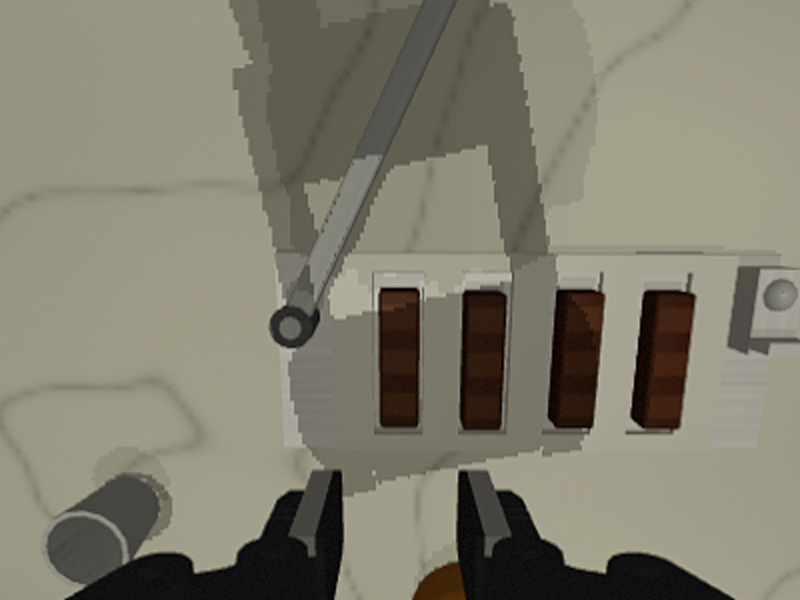

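View pics/s21.png

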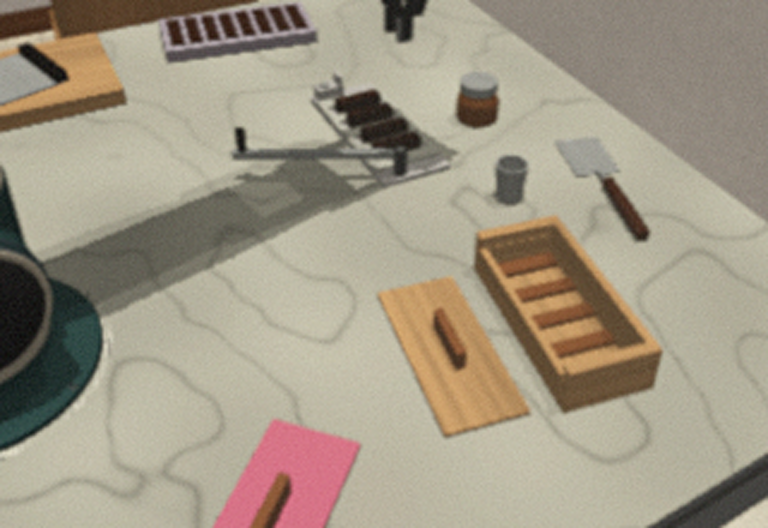

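```bash
python3 - <<'E'
from h import *
barc('w21',[(379,290),(419,290),(418,427),(381,427)])
barc('w21',[(463,292),(507,292),(500,429),(460,429)])
barc('w21',[(558,292),(604,290),(593,427),(554,427)])
barc('w21',[(648,292),(694,292),(680,427),(640,427)])
L=load('w21');print(px2w(L,[(120+200,165)],.013))
# knob from side
L=load('s21');print('knob',px2w(L,[(160+240/2.4,130+129/2.4)],.079))
E
```

```text
w21 [0.5851 0.1582] len 0.0691 yaw 0.7
w21 [0.5858 0.1994] len 0.0692 yaw 0.5
w21 [0.5846 0.2464] len 0.0687 yaw 1.7
w21 [0.5844 0.2903] len 0.0684 yaw 2.3
[[0.57256068 0.15879277 0.013     ]]
knob [[0.37441221 0.19889413 0.079     ]]
```

Emit:
jog_arm --commands '[-0.97,0.19,0,0,0,-1,0.45,-0.97,0.19,0,0,0,-1,0.45,-0.97,0.19,0,0,0,-1,0.45,-0.97,0.19,0,0,0,-1,0.45,-0.97,0.19,0,0,0,0,0.45,-0.97,0.19,-0.5,0,0,0,0.45,-0.97,0.19,-0.5,0,0,0,0.45,-0.97,0.19,-0.5,0,0,0,0.45,-0.97,0.19,-0.5,0,0,0,0.45,-0.97,0.19,-0.5,0,0,0,0.45,-0.97,0.19,-0.5,0,0,0,0.45,0,0,-0.5,0,0,0,0.45,0,0,0,0,0,0,0.45,0,0,0,0,0,0,0.45]'

```text
clock: 45.07
eef_pos: [0.3722, 0.1994, 0.1313]
tcp_rot: [0.7, 0.095, 0.701, -0.096]
contact_force: [1.1, 0.1, 1.0]
finger_gap: 0.447
```

```bash
python3 - <<'E'
from h import *
st(); snap('wrist','w22',(120,0,520,300),2); snap('scene','sc22',(220,190,460,370),3)
E
```

```text
t 45.07 tcp [0.3722 0.1994 0.1313] rot [[-0.001, 0.267, 0.964], [-0.0, 0.964, -0.267], [-1.0, -0.001, -0.001]] F [1.1 0.1 1. ] gap 0.447 q [ 0.43 -0.41  2.1  -0.    1.45 -0.87]
```

View pics/w22.png

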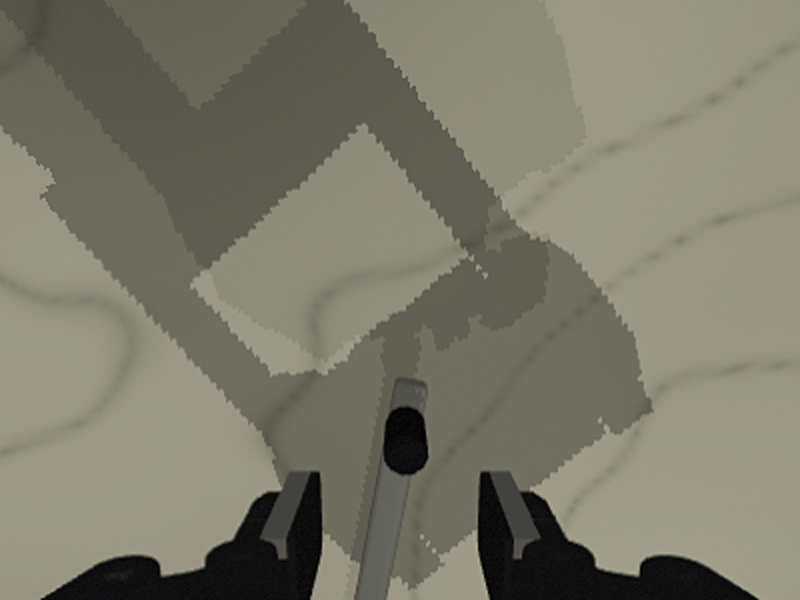

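View pics/sc22.png

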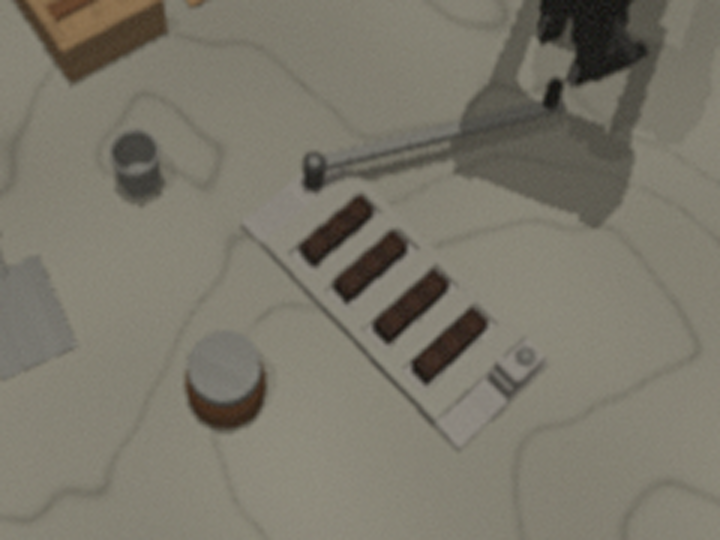

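Emit:
jog_arm --commands '[0,0.04,-1,0,0,0,0.45,0,0,-1,0,0,0,0.45,0,0,-0.9,0,0,0,0.45,0,0,0,0,0,0,0.45,0,0,0,0,0,0,0,0,0,0,0,0,0,0,0,0,0,0,0,0,0,0,0,0,0,0,0,0,0,0,0,0,0,0,0]' --newtons 30

```text
clock: 45.92
eef_pos: [0.3729, 0.2006, 0.075]
tcp_rot: [0.701, 0.096, 0.7, -0.095]
contact_force: [1.1, -0.9, 6.7]
finger_gap: 0.146
```

```bash
python3 - <<'E'
from h import *
st(); p=manip.read_state()['eef_pos']
h=np.array([.566,.109]); v=p[:2]-h; r=np.hypot(*v); t0=np.arctan2(-v[0],v[1]); print(r,t0)
th=np.linspace(t0,.2,17); P=np.c_[.566-.2135*np.sin(th),.109+.2135*np.cos(th)]
print((np.diff(P,axis=0)/.02).round(2).tolist(), np.degrees(th[1]-th[0])/4)
E
```

```text
t 45.92 tcp [0.3729 0.2006 0.075 ] rot [[0.002, 0.268, 0.964], [0.001, 0.964, -0.268], [-1.0, 0.001, 0.002]] F [ 1.1 -0.9  6.7] gap 0.146 q [ 0.43 -0.36  2.16 -0.    1.34 -0.87]
0.21368037200969034 1.1277825658196048
[[0.28, 0.55], [0.31, 0.53], [0.34, 0.51], [0.37, 0.49], [0.4, 0.47], [0.43, 0.45], [0.45, 0.42], [0.48, 0.4], [0.5, 0.37], [0.52, 0.34], [0.54, 0.31], [0.55, 0.28], [0.57, 0.24], [0.58, 0.21], [0.59, 0.18], [0.6, 0.14]] -0.8305941457387793
```

Emit:
jog_arm --commands '[0.28,0.55,0,0,0,-0.83,0,0.31,0.53,0,0,0,-0.83,0,0.34,0.51,0,0,0,-0.83,0,0.37,0.49,0,0,0,-0.83,0,0.4,0.47,0,0,0,-0.83,0,0.43,0.45,0,0,0,-0.83,0,0.45,0.42,0,0,0,-0.83,0,0.48,0.4,0,0,0,-0.83,0,0.5,0.37,0,0,0,-0.83,0,0.52,0.34,0,0,0,-0.83,0,0.54,0.31,0,0,0,-0.83,0,0.55,0.28,0,0,0,-0.83,0,0.57,0.24,0,0,0,-0.83,0,0.58,0.21,0,0,0,-0.83,0,0.59,0.18,0,0,0,-0.83,0,0.6,0.14,0,0,0,-0.83,0,0,0,0,0,0,0,0]'

```text
clock: 47.33
eef_pos: [0.5248, 0.3177, 0.0749]
tcp_rot: [0.584, 0.4, 0.582, -0.4]
contact_force: [1.6, -9.5, 10.9]
finger_gap: 0.15
```

```bash
python3 - <<'E'
from h import *
st(); snap('wrist','w23',(120,0,520,300),2); snap('scene','sc23',(220,190,460,370),3)
p=manip.read_state()['eef_pos'];h=np.array([.566,.109]); v=p[:2]-h; print(np.hypot(*v),np.arctan2(-v[0],v[1]))
E
```

```text
t 47.33 tcp [0.5248 0.3177 0.0749] rot [[0.002, 0.933, 0.36], [-0.001, 0.36, -0.933], [-1.0, 0.002, 0.002]] F [ 1.6 -9.5 10.9] gap 0.15 q [ 0.5   0.08  1.76 -0.    1.29  0.14]
0.21278500010896123 0.19972947531035315
```

View pics/sc23.png

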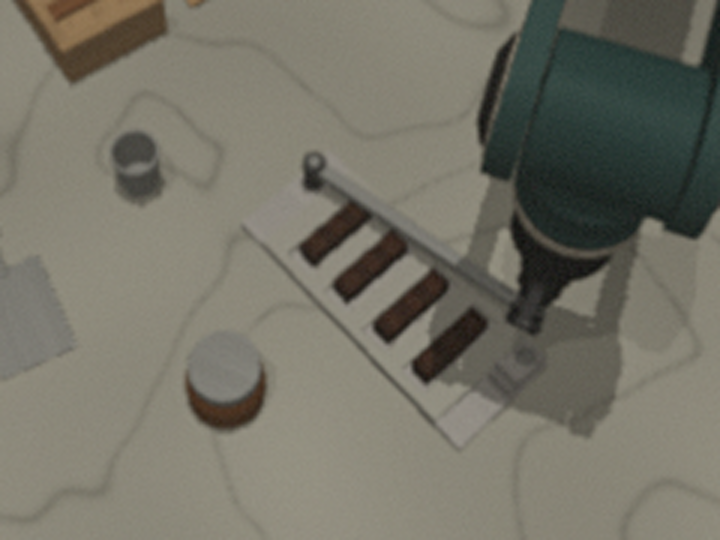

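View pics/w23.png

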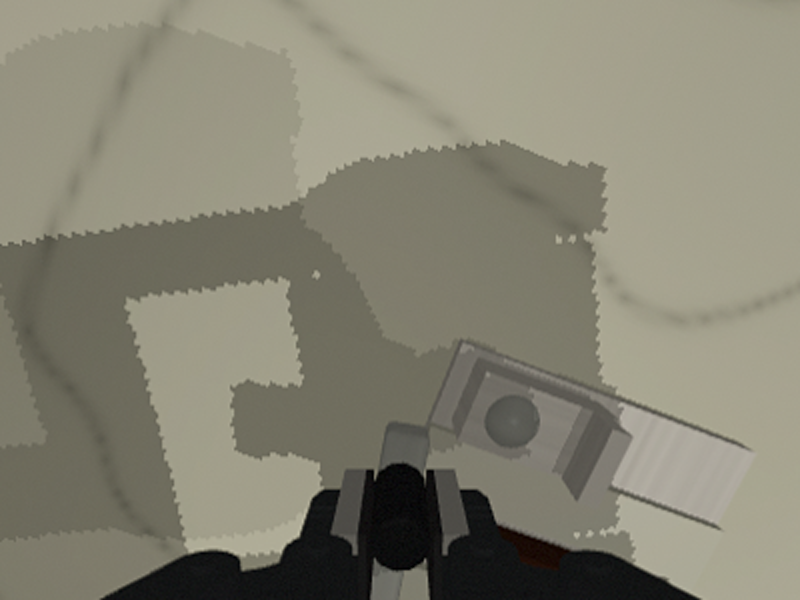

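Emit:
jog_arm --commands '[0.3,0,0.1,0,0,0,0,0.35,0.06,0,0,0,-0.5,0,0.35,0.05,0,0,0,-0.5,0,0.35,0.03,0,0,0,-0.5,0,0.35,0.02,0,0,0,-0.5,0,0.3,0,0,0,0,0,0,0,0,0,0,0,0,0]'

```text
clock: 48.02
eef_pos: [0.563, 0.3215, 0.0753]
tcp_rot: [0.555, 0.438, 0.555, -0.438]
contact_force: [-0.7, 1.7, -3.9]
finger_gap: 0.146
```

```bash
python3 - <<'E'
from h import *
st()
p=manip.read_state()['eef_pos'];h=np.array([.566,.109]); v=p[:2]-h; print(np.hypot(*v),np.arctan2(-v[0],v[1]))
E
```

```text
t 48.02 tcp [0.563  0.3215 0.0753] rot [[-0.001, 0.973, 0.232], [0.0, 0.232, -0.973], [-1.0, -0.001, -0.0]] F [-0.7  1.7 -3.9] gap 0.146 q [0.48 0.16 1.68 0.   1.3  0.25]
0.21251114832971227 0.014352305421648084
```

Emit:
jog_arm --commands '[0.15,0,0,0,0,0,0,0,0,0,0,0,0,0,0,0,0,0,0,0,0]'

```text
clock: 48.27
eef_pos: [0.5642, 0.3218, 0.0753]
tcp_rot: [0.554, 0.437, 0.556, -0.439]
contact_force: [-10.0, 3.0, -3.0]
finger_gap: 0.144
```

Emit:
jog_arm --commands '[-0.05,0,0,0,0,0,0,0,0,0,0,0,0,0.4,0,0,0,0,0,0,0.4,0,0,0,0,0,0,0.4,0,0,0,0,0,0,0.4,0,0,0.5,0,0,0,0.4,0,0,1,0,0,0,0.4,0,0,1,0,0,0,0.4,0,-0.3,1,0,0,0,0.4,0,-0.6,1,0,0,0,0.4,0,-1,1,0,0,0,0.4,0,-1,1,0,0,0,0.4,0,-1,1,0,0,0,0.4,0,-1,1,0,0,0,0.4,0,-1,1,0,0,0,0.4,0,-1,1,0,0,0,0.4,0,-1,1,0,0,0,0.4,0,-1,1,0,0,0,0.4,0,0,0,0,0,0,0.4]'

```text
clock: 49.85
eef_pos: [0.5648, 0.1408, 0.3314]
tcp_rot: [0.556, 0.441, 0.553, -0.437]
contact_force: [-0.2, 0.9, 1.7]
finger_gap: 0.398
```

```bash
python3 - <<'E'
from h import *
st(); snap('wrist','w24',(120,0,520,300),2); snap('scene','sc24',(220,190,460,370),3);snap('side','s24',(160,130,480,350),2.4)
E
```

```text
t 49.85 tcp [0.5648 0.1408 0.3314] rot [[0.006, 0.973, 0.229], [0.0, 0.229, -0.973], [-1.0, 0.006, 0.001]] F [-0.2  0.9  1.7] gap 0.398 q [ 0.2  -0.1   1.53 -0.    1.71 -0.03]
```

View pics/w24.png

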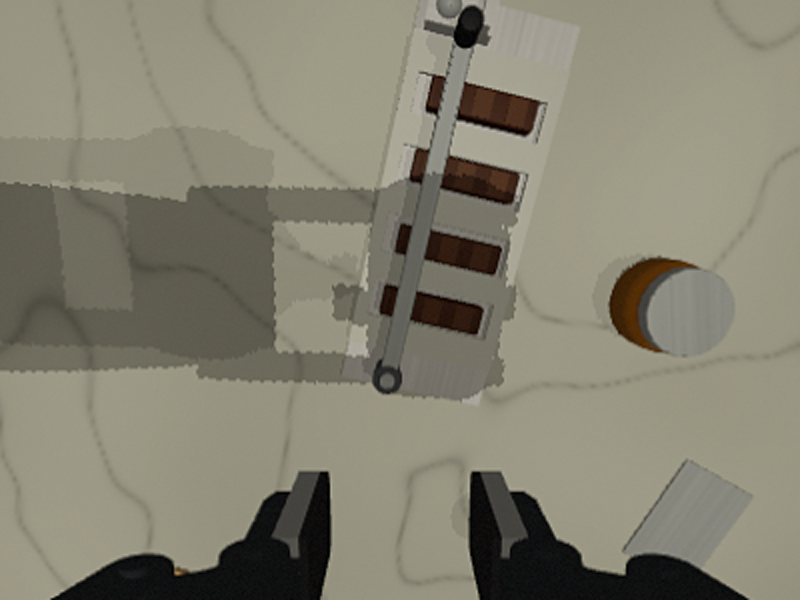

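View pics/sc24.png

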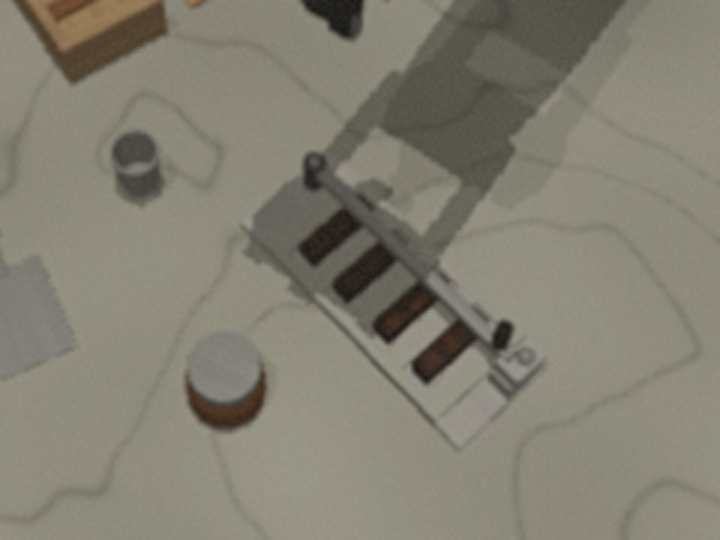

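View pics/s24.png

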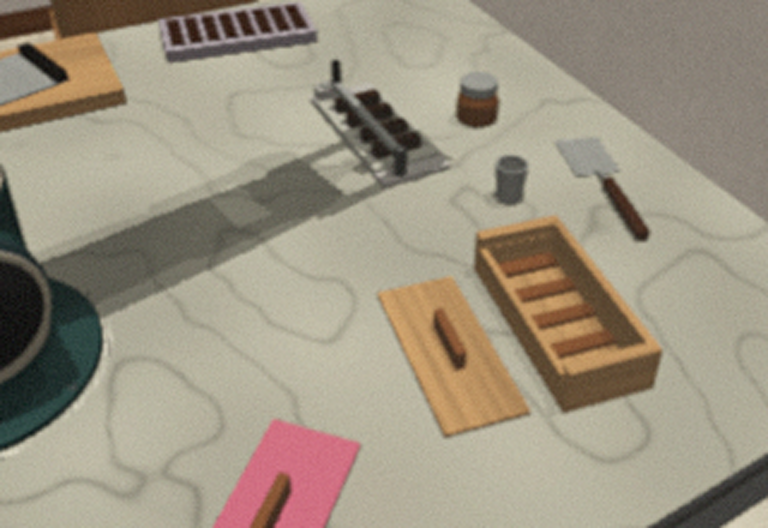

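```bash
python3 - <<'E'
from h import *
L=load('w24');c=lambda l:[(120+a/2-.25,b/2-.25) for a,b in l]
k=px2w(L,c([(471,18)]),.079)[0];h=px2w(L,c([(387,378)]),.055)[0];print(k,h,np.arctan2(-(k-h)[0],(k-h)[1]))
# tray axis from right edge
e=px2w(L,c([(580,27),(479,404)]),.008);d=e[0]-e[1];print(np.arctan2(-d[0],d[1]))
a=px2w(L,c([(476,45),(410,310)]),.045)
b=px2w(L,c([(446,45),(390,330)]),.045);
for q in(a,b): d=q[0]-q[1]; print(np.arctan2(-d[0],d[1]))
L=load('sc24')
print(px2w(L,[(220+502/3,190+327/3)],.079))
print(px2d(load('s24'),[(160+400/2.4,130+370/2.4),(160+470/2.4,130+400/2.4),(160+425/2.4,130+300/2.4)]).round(4))
E
```

```text
[0.56417857 0.3216225  0.079     ] [0.56578545 0.1118178  0.055     ] 0.00765876353514858
0.008602601528790993
-0.009061975469345555
0.035003801036987255
[[0.56594498 0.32210913 0.079     ]]
[[ 0.4082 -0.2088 -0.0005]
 [ 0.4521 -0.2796  0.0037]
 [ 0.4786 -0.1321  0.0066]]
```

```bash
python3 - <<'E'
from h import *
st(); print(manip.job_done())
E
```

```text
t 50.0 tcp [0.5643 0.1434 0.3259] rot [[0.0, 0.973, 0.231], [0.0, 0.231, -0.973], [-1.0, 0.0, -0.0]] F [-0.5 -0.5 -0.9] gap 0.403 q [ 0.2  -0.1   1.53  0.    1.71 -0.03]
the job is handed in; nothing more can be done
None
```

The job is done and handed in at about 50 s. I slid the lid out and laid it flat on the counter, handle up. All four chocolate bars went into the tray, one per lane. I then swung the keeper bar shut until it met its end stop, at about 10 N.

**Last checks:**
- **Bars:** just before the keeper was closed, the camera put all four within about 1–4 mm of their lane centres and within about 2.5° of the lane direction. The larger readings came from bars seen at an angle. The pictures after closing show them still in their lanes, but I did not measure them again.
- **Keeper:** its hinge-to-knob line reads 0.008 rad, against 0.009 rad for the tray's edge, so it is shut. Two rougher readings off the bar's edges, −0.009 and 0.035 rad, bracket that.
- **Lid:** it is still flat. Depth on the plate read 4–7 mm at two points, as expected for a 6 mm plate. A third point read about 0 mm, probably a pixel just off the plate.
- **Cup, spatula and jar:** they look unmoved in the last pictures.
- **Arm:** it was clear of everything.

No check failed.

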